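# Close out a pressure check: gauge off, cap on, release tag clipped on

## Task

The pressure check on the green valve block is finished. Pull the blue gauge off its port and set it down gently, upright, in the empty pocket of the orange tool case, then press the loose brass cap onto the bare port until it snaps fully home. Last of all take the green tag clip off the rack and clip it onto the valve block's upright tag fin, and leave everything else as it is.

Things in the scene. Friction and masses are not known exactly. Their poses are not given: they have to be found in the camera images.
- gauge: Blue steel pressure gauge on a push-on steel socket, held on one of the block's two ports by sprung balls. Origin: centre of the socket's open underside (at the port's shoulder while on it), z up the stem. Socket 32 mm across and 32 mm tall, neck 18 mm across up to 40 mm, dial above. 0.28 kg. It comes off straight up: the balls give at a pull of about 12 N, and it is clear of the nipple after 30 mm.
- gauge_dial (a point): Centre of the gauge's dial case, 71.5 mm above its origin: a disc 63 mm across and 30 mm thick, top 103 mm above the origin. Its flat faces look along the gauge's own +x (white dial) and -x (plain back): grip it from above across these faces.
- pocket (a point): Centre of the floor of the only empty pocket in the dark foam of the orange tool case (yellow floor): 47 mm square, 36 mm deep, 17 mm above the ledge, sides along the case's x and y; z up. Foam top 36 mm and case rim 43 mm above this floor. The gauge's socket goes in, its dial stays above the foam. The case is fixed, folded open, its lid flat on the side away from the block.
- valve_block: Green valve block bolted to the ledge, 60 mm (x) by 170 mm (y) by 50 mm high on a 12 mm flange. Origin on the ledge under port 1; x across the block, y along its row of ports, z up. Port 1 at y = 0, port 2 at y = +85 mm, the tag fin round y = -85 mm.
- port1 (a point): Centre of the shoulder of port 1 (top of a 36 mm hexagon, 55 mm above the ledge), axes of the block. A steel nipple rises 25 mm from it: 18 mm across with a round nose, with four sprung balls standing out round it between 4 and 16 mm above the shoulder. One port carries the gauge, the other a brass cap; which is which varies.
- port2 (a point): The same for port 2, 85 mm from port 1 along the block's y.
- fin_edge (a point): Middle of the top edge of the valve block's tag fin: an upright bare sheet 4 mm thick (along the block's x) and 74 mm wide (along the block's y), top edge 95 mm above the ledge, free on both sides. Axes of the block.
- loose_cap: Knurled brass push-on cap, 32 mm across, 32 mm tall, 0.09 kg, standing mouth down on the ledge on the robot's side of the block. Origin: centre of its open underside; z up. Merely set on a port it perches on the balls, 15 mm too high; about 13 N pushes it past them and it snaps down. Home: its underside rests on the shoulder (origin at the port point).
- fitted_cap: The same kind of brass cap, already home on the port that has no gauge. Leave it.
- green_clip: Green spring clip with a hanging tag, 24 mm wide along its own y, clipped on the top edge of the tag rack (a 4 mm upright sheet 75 mm high). Origin: on the pivot between its levers, 12 mm above the rack's edge; z up, x across the levers (normal to the sheet). The tag hangs on the +x side to 60 mm below the origin, 10 mm off the sheet. 0.053 kg.
- green_grip (a point): Midpoint between the green clip's two grip rolls, 24 mm above its origin. They measure 42 mm over their outsides along the clip's x; the levers are narrower below. Squeezing the rolls together (7 N at first, 10 N at the end) opens the jaws, up to a stop at 25 mm over the rolls, where the jaws stand 16 mm apart. Letting go shuts them.
- green_bite (a point): Point between the green clip's jaw pads at mid height, 22 mm below its origin. The pads reach 6 mm above and below it; a sheet's edge can stand up to 14 mm above it inside the clip (10 mm on the rack).
- green_jaw (a joint): Angle between the green clip's levers, rad: 0 with the jaws on a 4 mm sheet, -0.18 shut on nothing, 0.62 squeezed to the stop.
- red_clip: The same clip in red, on the same rack, 80 mm from the green one; which is at which end varies. Leave it.
- pallet_truck: Yellow desk model of a hand pallet truck with its lever, 220 mm long, 185 mm tall, standing beyond the block. Bystander.
- crate_corner: Wooden crate corner of three boards, 100 mm each way. Bystander.
- stamp: Hand stamp, 34 x 62 mm, 68 mm tall. Bystander.
- seal_reader: Black hand-held seal reader, 105 mm long, 16 mm thick. Bystander.
- torch: Flat yellow torch, 130 mm long, 26 mm thick. Bystander.
- padlock: Brass padlock lying flat, 78 mm long, 22 mm thick. Bystander.
Not all that is in view belongs to the job. Leave any black or pink look-alike of the fitted_cap alone.

How it is judged (in metres and radians):
On the way, in this order (a step that is already met when the one before it is completed fails the run):
1. the gauge has been pulled off and lowered upright into the empty pocket in the gripper, not dropped (x of gauge in the frame of pocket between -0.012 and 0.012 m and y of gauge in the frame of pocket between -0.012 and 0.012 m and z of gauge in the frame of pocket below 0.012 m and contact force between the fingers and gauge above 0.5 N), for 0.1 s.
2. the gauge stands released in the pocket and the loose cap is home on the bare port (x of gauge in the frame of pocket between -0.012 and 0.012 m and y of gauge in the frame of pocket between -0.012 and 0.012 m and z of gauge in the frame of pocket between -0.004 and 0.006 m and angle between gauge's own z axis and vertical below 0.2 rad and ((horizontal distance between loose_cap and port1 below 0.003 m and z of loose_cap in the frame of port1 between -0.003 and 0.0025 m and angle between loose_cap's own z axis and vertical below 0.08 rad) or (horizontal distance between loose_cap and port2 below 0.003 m and z of loose_cap in the frame of port2 between -0.003 and 0.0025 m and angle between loose_cap's own z axis and vertical below 0.08 rad))), for 0.2 s.
3. the green clip is clipped on the tag fin (x of green_bite in the frame of fin_edge between -0.005 and 0.005 m and y of green_bite in the frame of fin_edge between -0.034 and 0.034 m and z of green_bite in the frame of fin_edge between -0.045 and -0.002 m and value of joint green_jaw between -0.1 and 0.15 rad and angle between green_clip's own z axis and vertical below 0.35 rad and angle between the x axis of green_clip and the x axis of valve_block, either way round below 0.3 rad and contact force between the fingers and green_clip below 0.1 N), for 0.2 s.
At the end, for the whole second after the job is handed in: Gauge upright in the pocket, on its floor (6 mm) and within 12 mm of its middle; both caps home on the ports (2.5 mm of the shoulder, 3 mm of the axis, upright); green clip shut on the tag fin, mid-pads at least 2 mm below its edge, upright (0.35 rad) and square to it (0.3 rad); all at rest (all of step 2 and ((horizontal distance between fitted_cap and port1 below 0.003 m and z of fitted_cap in the frame of port1 between -0.003 and 0.0025 m and angle between fitted_cap's own z axis and vertical below 0.08 rad) or (horizontal distance between fitted_cap and port2 below 0.003 m and z of fitted_cap in the frame of port2 between -0.003 and 0.0025 m and angle between fitted_cap's own z axis and vertical below 0.08 rad)) and x of green_bite in the frame of fin_edge between -0.005 and 0.005 m and y of green_bite in the frame of fin_edge between -0.034 and 0.034 m and z of green_bite in the frame of fin_edge between -0.045 and -0.002 m and value of joint green_jaw between -0.1 and 0.15 rad and angle between green_clip's own z axis and vertical below 0.35 rad and angle between the x axis of green_clip and the x axis of valve_block, either way round below 0.3 rad and linear speed of each of gauge, loose_cap, green_clip below 0.02 m/s); the robot touches nothing.
It fails at once if the fitted cap is moved more than 6 mm (distance of fitted_cap from where it was at the start of the episode above 0.006 m).
It fails at once if the red clip is moved more than 15 mm (distance of red_clip from where it was at the start of the episode above 0.015 m).
It fails at once if another bystander is moved more than 30 mm (distance of any of pallet_truck, crate_corner, stamp, seal_reader, torch, padlock from where it was at the start of the episode above 0.03 m).
It also fails if it takes over 72 s, if anything falls off the work surface, if the arm or the gripper's body presses on something with over 40 N, if the wrist force passes 120 N, or if a joint passes its speed limit or range.

## Robot

A 6-joint arm with a two-finger parallel gripper is mounted at the origin on the work surface. World frame = base frame: x ahead of the robot, y to its left, z up, the work surface at z = 0. Lengths are in m, angles in degrees, forces in N, time in s.
With the tool pointing down it reaches from about 0.4 to 0.825 m from the base axis. Payload 7 kg.
Tool frame: the origin (TCP) lies at the very end of the fingers, on their centre line; the grasp point (between the pads) lies 19 mm behind it; x points along the fingers, y is the direction in which the jaws open and shut, and the axes are right-handed (so a half turn about x gives the same grasp; the last joint's range is limited). The gripper opens to 88 mm and grips with 3 to 60 N. Pads are 19 mm wide; open, the fingers measure 130 mm over their backs; the gripper's body (78 mm by 193 mm) begins 47 mm behind the grasp point.
Start: joints at [92.997, 20.546, 0.682, 0, -70.136, -16.507], TCP at [0.158, 0.656, 0.227] pointing down, gripper open.
Joint ranges: [-176.03, 176.03], [-82.01, 121.73], [-58.28, 71.71], [-173.87, 95.51], [-174.79, -0.11], [-173.66, 173.66]. Speed limits (degrees/s): [136.94, 136.94, 172.46, 180, 180, 180].

## Interface

Orientations are given as [roll, pitch, yaw] about the fixed x, y, z axes, in that order (R = Rz(yaw) Ry(pitch) Rx(roll)).
In Python, from plant import monitor, eyes, ticket gives the robot as it stands. The module is installed in compiled form; this text tells all that it offers.
- The arm moves only by the shell command python3 -m crank 'ROWS'. ROWS is JSON, a list of rows, each an object with "linear": the shift along the world's x, y, z in units of 60 mm (1.0 is 60 mm), a list of three; "rot": the turn, a rotation vector about the world's x, y, z in units of 5 degrees (1.0 is 5 degrees), a list of three; "hand": the opening, from 0 (shut) to 1 (fully open). In form: [{"linear": [tx, ty, tz], "rot": [ax, ay, az], "hand": hand}, ...]. A call has 1 to 20 rows; each row shifts and turns the pose as measured when the row begins; what a row does not reach is not made up. A row lasts 1/8 s, in which the tool goes at most 62.5 mm and 10.7 degrees, less where a joint would pass 70% of its speed; a pose out of reach is approached as far as the arm can. A call is refused whole if a number of a shift passes 1 or a number of a turn 1, either way. A call with a gripper value outside its range is refused whole. The fingers move at their own pace and stop on an object; the grip force is fixed at half the most. Time passes only in rows, so rows that do not move let the fingers close. It gives the time, the measured TCP pose, the force and the opening at its end, in the units of the state.
- monitor.get_obs(): the state, without advancing time (a new reading comes with each control period).
- eyes.snapshot(name): name is "scene" or "top"; returns a dict with "image" (480x640x3 uint8, red, green, blue), "depth" (480x640 float32, m along the optical axis (not along the pixel's ray), 0 where there is no reading), "K" (3x3 intrinsics, pixels), "camera_from_world" (4x4, takes a point from world to camera coordinates). Camera axes: x right, y up, looking along -z (the intrinsics and any distortion apply to the point x, -y, -z); pixel columns grow to the right and rows downward; lengths in m; the calibration is good to about 2 mm. A picture is of the moment at which its call begins.
- ticket.close_job(): hands the job in, once; it reports no verdict.
The state is a dict: "clock": time; "joint_pos": joint angles; "qvel": joint speeds; "tau": joint torques, N m; "tool_pos": TCP position; "orientation": TCP orientation; "force": force on the tool from outside, world axes, zero at the start; "moment": the same for the moment, N m; "opening": finger opening in m.
Only numpy, scipy, OpenCV 4.12 (cv2) and the standard library are available. Lean on these libraries where they do the work, as an engineer would, in place of code of your own. Each camera call takes 0.05 s, during which the arm holds its last target.

## Working session

There is one attempt and no reset: what is moved stays moved. The work goes in short steps, Python scripts to look and compute and a shell command to move; the robot and the scene stay as the last step left them, time stands still between calls to the robot, and variables do not carry over. Pictures are saved under pics/ and viewed, and the job is handed in when it is done.

```bash
mkdir -p pics; cat > h.py <<'E'
import numpy as np, cv2
from plant import monitor, eyes, ticket
def snap(n,tag=None):
    s=eyes.snapshot(n)
    if tag: cv2.imwrite(f'pics/{tag}.png',s['image'][:,:,::-1])
    np.savez(f'/tmp/{n}.npz',**s)
    return s
def load(n): return dict(np.load(f'/tmp/{n}.npz'))
def ray(s,u,v):
    K=s['K'];T=s['camera_from_world'];d=np.array([(u-K[0,2])/K[0,0],-(v-K[1,2])/K[1,1],-1.])
    R=T[:3,:3];o=-R.T@T[:3,3];return o,R.T@d
def onz(s,u,v,z):
    o,d=ray(s,u,v);return o+d*(z-o[2])/d[2]
def cloud(s):
    d=s['depth'];K=s['K'];T=s['camera_from_world'];v,u=np.mgrid[:480,:640]
    P=np.stack([(u-K[0,2])/K[0,0]*d,-(v-K[1,2])/K[1,1]*d,-d],-1)
    W=(P-T[:3,3])@T[:3,:3];W[d<=0]=np.nan;return W
def proj(s,p):
    q=s['camera_from_world'][:3,:3]@np.array(p)+s['camera_from_world'][:3,3]
    return s['K'][0,0]*q[0]/-q[2]+s['K'][0,2], s['K'][1,1]*-q[1]/-q[2]+s['K'][1,2]
E
python3 - <<'E'
from h import *
print(monitor.get_obs())
for n in('scene','top'):
    s=snap(n,n+'0');print(s.keys(),s['K'],s['camera_from_world'])
E
```

```text
{'clock': 0.0, 'joint_pos': array([ 9.29977053e+01,  2.05894957e+01,  6.33820971e-01, -1.90928039e-02,
       -7.01347243e+01, -1.65065853e+01]), 'qvel': array([-0.02376371, -0.06732324,  0.0458412 , -0.04859567, -0.10480078,
        0.110956  ]), 'tau': array([ 5.11237213e-04, -5.82718277e+01,  2.93062645e+01,  6.99768305e+00,
        7.06877807e-03, -1.49211683e-04]), 'tool_pos': array([0.15759887, 0.65584969, 0.22564816]), 'orientation': array([ 95.27809202,  89.90783575, -98.23729016]), 'force': array([ 0.52546552, -0.89666492, -0.44830766]), 'moment': array([-0.0326783 ,  0.02324555,  0.01054258]), 'opening': 0.08782407086621015}
dict_keys(['image', 'depth', 'K', 'camera_from_world']) [[604.66624326   0.         321.15572461]
 [  0.         604.66624326 230.26996198]
 [  0.           0.           1.        ]] [[ 0.66326788  0.74808014  0.02125619 -0.3312064 ]
 [-0.41641238  0.3453045   0.84105026  0.1742891 ]
 [ 0.62183313 -0.56669296  0.54053921 -1.61793548]
 [ 0.          0.          0.          1.        ]]
dict_keys(['image', 'depth', 'K', 'camera_from_world']) [[528.88006755   0.         311.81049891]
 [  0.         528.88006755 239.01979323]
 [  0.           0.           1.        ]] [[-3.66830282e-02 -9.99326863e-01 -4.19298204e-04 -3.58155499e-02]
 [ 9.76827164e-01 -3.59456423e-02  2.10989578e-01 -5.58595772e-01]
 [-2.10862625e-01  7.33015476e-03  9.77488221e-01 -1.20516679e+00]
 [ 0.00000000e+00  0.00000000e+00  0.00000000e+00  1.00000000e+00]]
```

View pics/scene0.png

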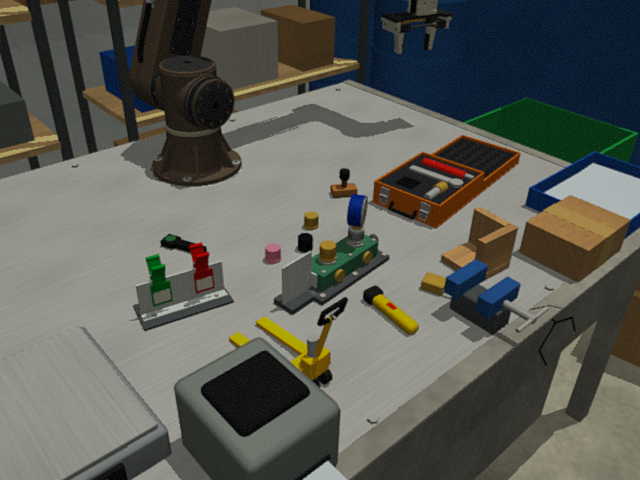

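View pics/top0.png

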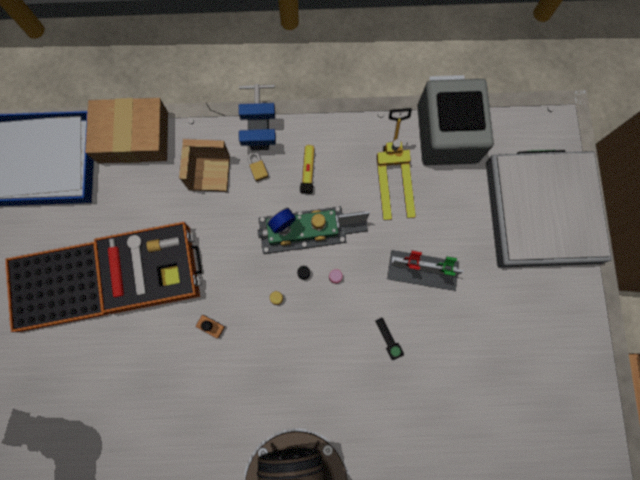

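Scene: the gauge is at scene (357,212) / top (281,220), and the fitted cap at scene (328,251) / top (318,220). The brass loose cap is at scene (311,219) / top (277,298). Its look-alikes are black at top (304,272) and pink at top (336,276). The green clip is at top (450,265), the red clip at top (414,258), and the yellow pocket floor at top (170,275). Next I'll check close crops.

```bash
python3 - <<'E'
from h import *
s=load('top')['image'][:,:,::-1]; c=load('scene')['image'][:,:,::-1]
a=cv2.resize(s[190:310,130:290],(800,600),interpolation=cv2.INTER_CUBIC);cv2.imwrite('pics/c1.png',a)
a=cv2.resize(s[190:310,240:400],(800,600),interpolation=cv2.INTER_CUBIC);cv2.imwrite('pics/c2.png',a)
a=cv2.resize(c[180:330,240:440],(800,600),interpolation=cv2.INTER_CUBIC);cv2.imwrite('pics/c3.png',a)
a=cv2.resize(s[220:310,360:480],(800,600),interpolation=cv2.INTER_CUBIC);cv2.imwrite('pics/c4.png',a)
E
```

```text
(no output)
```

View pics/c1.png

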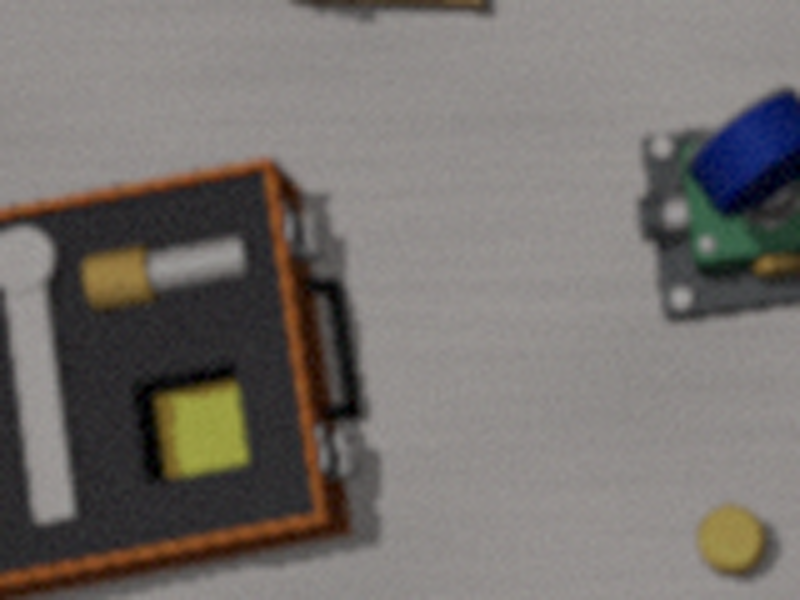

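View pics/c2.png

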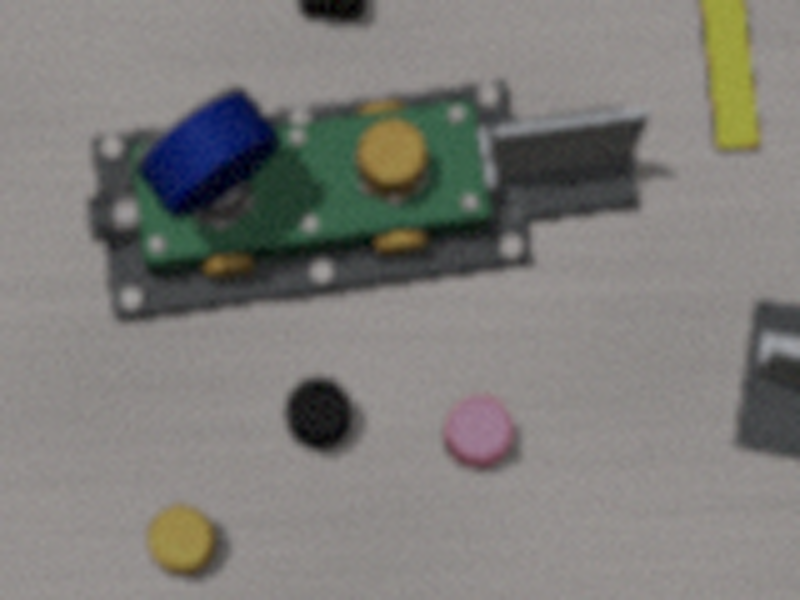

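View pics/c3.png

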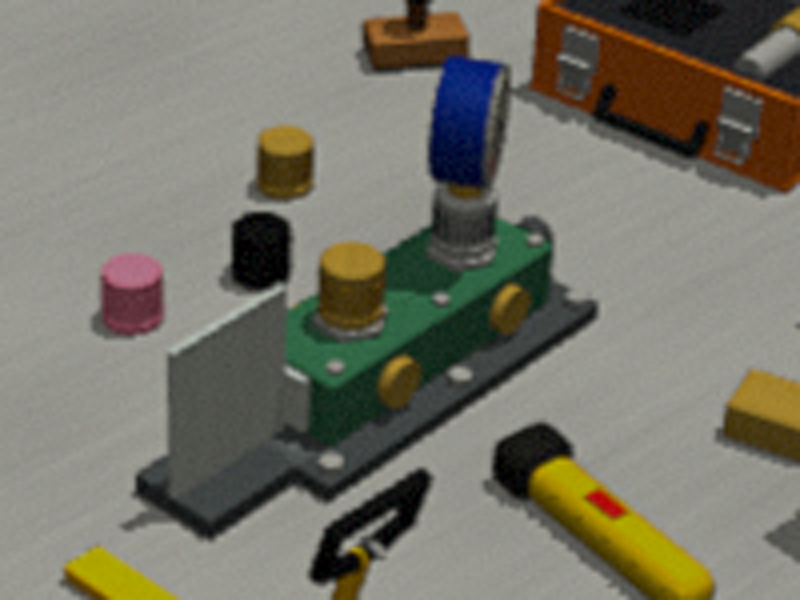

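View pics/c4.png

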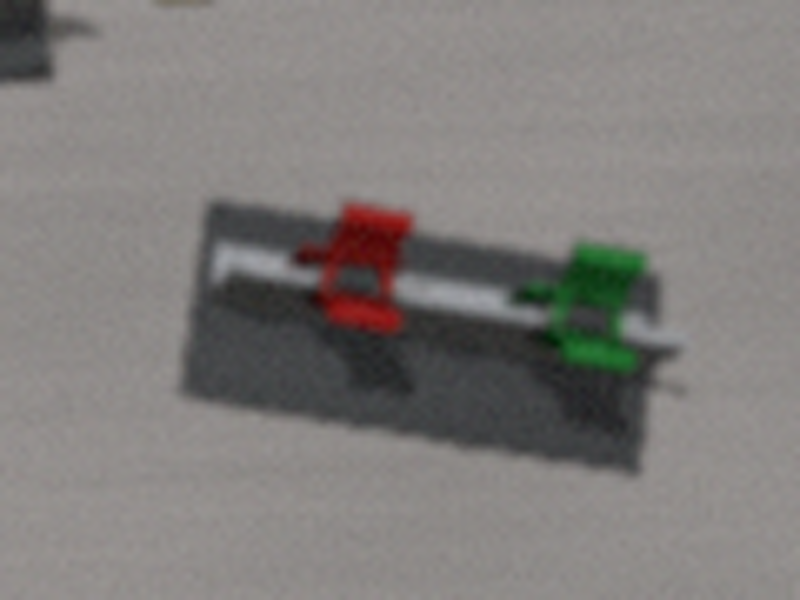

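Choices confirmed:
- The brass cap at c2 (182,540), top (276,298), is the loose cap. The black and pink ones are look-alikes, and the brass cap at c2 (392,155) is on port 1, next to the fin.
- The gauge is on port 2.
- The green clip is at the right end of the rack, c4 (600,305).
- The only empty pocket has the yellow floor, c1 (200,425).

Now measuring.

```bash
python3 - <<'E'
from h import *
np.set_printoptions(precision=4,suppress=True)
T=load('top');S=load('scene');CT=cloud(T);CS=cloud(S)
for n,s in(('T',T),('S',S)):
    R=s['camera_from_world'];print(n,'cam',-R[:3,:3].T@R[:3,3])
def hsv(s): return cv2.cvtColor(s['image'],cv2.COLOR_RGB2HSV)
HT,HS=hsv(T),hsv(S)
def m(H,lo,hi,box):
    k=cv2.inRange(H,np.array(lo),np.array(hi))>0;b=np.zeros_like(k);x0,y0,x1,y1=box;b[y0:y1,x0:x1]=1;return k&b
print('ledge z',np.nanmedian(CT[320:350,300:350,2]),np.nanmedian(CT[150:170,340:360,2]),np.nanmedian(CS[200:230,240:260,2]))
# loose cap
for nm,C,H,s,box in(('T',CT,HT,T,(262,285,292,312)),('S',CS,HS,S,(300,207,322,232))):
    k=m(H,(15,90,60),(32,255,255),box);P=C[k];print(nm,k.sum(),np.nanpercentile(P,[2,50,98],axis=0))
    top=P[np.abs(P[:,2]-np.nanpercentile(P[:,2],90))<.006];print(' top mid',(top.min(0)+top.max(0))/2,top.mean(0),len(top))
    if nm=='T':
        v,u=np.nonzero(k);(c,r)=cv2.minEnclosingCircle(np.stack([u,v],1).astype(np.float32));print(' circ',c,r,onz(s,*c,.032),'cent',onz(s,u.mean(),v.mean(),.03))
# fitted cap
k=m(HT,(12,90,60),(32,255,255),(308,208,328,233));P=CT[k];P=P[P[:,2]>.078];print('fit',(P.min(0)+P.max(0))/2,P.mean(0),len(P))
k=m(HS,(12,90,60),(32,255,255),(316,238,340,268));P=CS[k];P=P[P[:,2]>.083];print('fitS',(P.min(0)+P.max(0))/2,P.mean(0),len(P))
# gauge
from collections import Counter
for nm,C,H,box in(('T',CT,HT,(262,200,300,240)),('S',CS,HS,(345,188,372,232))):
    k=m(H,(105,120,30),(130,255,255),box);P=C[k];P=P[~np.isnan(P[:,0])];print('gauge',nm,len(P),np.percentile(P,[2,50,98],axis=0))
    np.save(f'/tmp/g{nm}.npy',P)
    Q=P[:,:2];c,sz,a=cv2.minAreaRect(Q.astype(np.float32));print(c,sz,a)
E
```

```text
T cam [ 0.2902 -0.047   1.2959]
S cam [ 1.2983 -0.7293  0.735 ]
ledge z -6.109691294231678e-05 5.483988622925847e-05 -0.0003353023085538244
T 139 [[0.409  0.0207 0.0122]
 [0.4226 0.0342 0.0317]
 [0.4369 0.0485 0.0364]]
 top mid [0.4234 0.0344 0.033 ] [0.4233 0.0352 0.0325] 105
 circ (276.1623229980469, 297.5779113769531) 6.679941177368164 [0.423  0.0338 0.032 ] cent [0.4231 0.034  0.03  ]
S 203 [[0.4117 0.018  0.0009]
 [0.4336 0.0279 0.0243]
 [0.4431 0.0484 0.0344]]
 top mid [0.4275 0.033  0.0312] [0.4281 0.0318 0.0311] 93
fit [ 0.5958 -0.0724  0.0868] [ 0.5952 -0.0717  0.0863] 143
fitS [ 0.5997 -0.0736  0.0864] [ 0.6005 -0.0752  0.0864] 136
gauge T 350 [[ 0.5624 -0.0152  0.1229]
 [ 0.583   0.0114  0.153 ]
 [ 0.6064  0.0373  0.1602]]
(0.5852794051170349, 0.011773856356739998) (0.027120832353830338, 0.05812528356909752) 35.35131072998047
gauge S 401 [[ 0.5799 -0.02    0.1089]
 [ 0.6003 -0.0085  0.1432]
 [ 0.6148  0.02    0.1581]]
(0.5034212470054626, 0.09682287275791168) (0.029417403042316437, 0.31130367517471313) 43.685272216796875
```

```bash
python3 - <<'E'
from h import *
np.set_printoptions(precision=4,suppress=True)
T=load('top');S=load('scene');CT=cloud(T);CS=cloud(S)
def line(P,nm):
    c=P.mean(0);u=np.linalg.svd(P[:,:2]-c[:2],full_matrices=False)[2][0];u=u*np.sign(u[1]);t=(P[:,:2]-c[:2])@u
    print(nm,len(P),'c',c,'dir yaw(of y axis)',np.degrees(np.arctan2(-u[0],u[1])),'ends',c[:2]+u*t.min(),c[:2]+u*t.max(),'mid',c[:2]+u*(t.min()+t.max())/2, 'width',np.std((P[:,:2]-c[:2])@np.array([-u[1],u[0]])))
# fin top
for nm,C,b in(('T',CT,(325,200,380,240)),('S',CS,(270,240,325,310))):
    x0,y0,x1,y1=b;P=C[y0:y1,x0:x1].reshape(-1,3);P=P[(P[:,2]>.088)&(P[:,2]<.102)&(P[:,1]<-.1)];line(P,'fin '+nm)
# rack top
for nm,C,b in(('T',CT,(385,240,470,295)),('S',CS,(130,240,235,330))):
    x0,y0,x1,y1=b;P=C[y0:y1,x0:x1].reshape(-1,3);P=P[(P[:,2]>.069)&(P[:,2]<.079)];line(P,'rack '+nm)
# clips
def hsv(s): return cv2.cvtColor(s['image'],cv2.COLOR_RGB2HSV)
for nm,s,C,b in(('T',T,CT,(430,245,470,290)),('S',S,CS,(140,250,180,310))):
    H=hsv(s);k=cv2.inRange(H,(50,100,40),(75,255,255))>0;mm=np.zeros_like(k);x0,y0,x1,y1=b;mm[y0:y1,x0:x1]=1;P=C[k&mm];P=P[P[:,2]>.100];print('green',nm,len(P),np.percentile(P,[1,50,99],axis=0))
    c,sz,a=cv2.minAreaRect(P[:,:2].astype(np.float32));print(c,sz,a)
    H=hsv(s);k=(cv2.inRange(H,(0,150,60),(8,255,255))>0);mm=np.zeros_like(k);x0,y0,x1,y1=(395,240,430,280) if nm=='T' else(185,240,220,300);mm[y0:y1,x0:x1]=1;P=C[k&mm];P=P[P[:,2]>.100];c,sz,a=cv2.minAreaRect(P[:,:2].astype(np.float32));print('red',c,sz,a)
# green block
H=hsv(T);k=cv2.inRange(H,(55,60,30),(90,255,255))>0;mm=np.zeros_like(k);mm[195:250,255:345]=1;P=CT[k&mm];P=P[(P[:,2]>.045)];c,sz,a=cv2.minAreaRect(P[:,:2].astype(np.float32));print('blk',c,sz,a,np.median(P[:,2]))
# yellow pocket
k=cv2.inRange(H,(22,100,60),(36,255,255))>0;mm=np.zeros_like(k);mm[262:290,155:185]=1;k&=mm>0;P=CT[k];print('yel',len(P),np.percentile(P,[2,50,98],axis=0));c,sz,a=cv2.minAreaRect(P[:,:2].astype(np.float32));print(c,sz,a)
for v in range(258,294,2): print(v,' '.join(f'{z*1000:4.0f}' for z in CT[v,152:190,2]))
E
```

```text
fin T 75 c [ 0.6044 -0.1559  0.0935] dir yaw(of y axis) 5.951152773618968 ends [ 0.6083 -0.193 ] [ 0.6006 -0.1193] mid [ 0.6044 -0.1561] width 0.0014642956696629145
fin S 144 c [ 0.6082 -0.1588  0.0928] dir yaw(of y axis) 6.255440385596409 ends [ 0.6122 -0.1952] [ 0.604  -0.1202] mid [ 0.6081 -0.1577] width 0.0017622216539494942
rack T 118 c [ 0.4809 -0.3235  0.0738] dir yaw(of y axis) -11.951972902398822 ends [ 0.4641 -0.4029] [ 0.4966 -0.2493] mid [ 0.4803 -0.3261] width 0.003841504268177138
rack S 441 c [ 0.486  -0.3323  0.0734] dir yaw(of y axis) -11.92188302838577 ends [ 0.4702 -0.4076] [ 0.503 -0.252] mid [ 0.4866 -0.3298] width 0.004965158795822002
green T 89 [[ 0.4504 -0.3793  0.1001]
 [ 0.4825 -0.3665  0.1127]
 [ 0.4923 -0.3511  0.1218]]
(0.4715762138366699, -0.36618953943252563) (0.023642415180802345, 0.04143841192126274) 76.88261413574219
red (0.4884476363658905, -0.28659677505493164) (0.023319033905863762, 0.04036147892475128) 81.49495697021484
green S 204 [[ 0.4556 -0.3827  0.1002]
 [ 0.4627 -0.3683  0.1105]
 [ 0.4961 -0.3543  0.1165]]
(0.47649964690208435, -0.3685214221
[... 3285 characters left out ...]
 57   52   51   51   51   53   52   49   53   52   54   53   53   51   54   55   54   54   49   53   54   57   55   53
288   55   56   48   55   53   53   54   54   49   50   55   49   56   50   52   55   56   47   53   48   54   52   50   53   55   53   54   53   51   57   55   50   54   51   54   50   49   55
290   55   46   53   52   53   54   55  nan   51   58   49   56   48   51   54   54   52   54   54   55   53   53   54   54   56   50   56   56   52   54   55   53   56   50   51   51   47   53
292   54   51   50   53   53   53   53   49   53   50   52   50   55   54   51   56  nan   55   50   54  nan   52   52   54   53   55   51   44   55   55   51   51   53   55   56   50   56   54
```

```bash
cat >> h.py <<'E'
from scipy.spatial.transform import Rotation as Ro
def st(tgt=None,yaw=None,tool=None):
    o=monitor.get_obs();R=Ro.from_euler('xyz',o['orientation'],degrees=True).as_matrix();p=o['tool_pos']
    y=np.degrees(np.arctan2(R[1,1],R[0,1]))
    print('t %.2f p %s yYaw %.2f tilt %.2f F %s M %s open %.1f J %s'%(o['clock'],np.round(p*1000,1),y,np.degrees(np.arccos(-R[2,0])),np.round(o['force'],1),np.round(o['moment'],2),o['opening']*1000,np.round(o['joint_pos'],1)))
    if tgt is not None: print(' d units',np.round((np.array(tgt)-p)/.06,3),'mm',np.round((np.array(tgt)-p)*1000,1))
    if yaw is not None:
        c,s=np.cos(np.radians(yaw)),np.sin(np.radians(yaw));Rt=np.array([[0,c,0],[0,s,0],[-1,0,0.]]);
        Rt[:,2]=np.cross(Rt[:,0],Rt[:,1]);rv=Ro.from_matrix(Rt@R.T).as_rotvec(degrees=True);print(' rot deg',np.round(rv,2),'units',np.round(rv/5,2))
    return o
E
python3 - <<'E'
from h import *
np.set_printoptions(precision=4,suppress=True)
st((.588,.0113,.22),35)
T=load('top');S=load('scene');CT=cloud(T);CS=cloud(S)
k=np.zeros((480,640),np.uint8);k[258:294,152:190]=(CT[258:294,152:190,2]<.047);k=cv2.morphologyEx(k,cv2.MORPH_OPEN,np.ones((3,3)))
n,l,stt,c=cv2.connectedComponentsWithStats(k);i=1+np.argmax(stt[1:,4]);v,u=np.nonzero(l==i)
pts=np.array([onz(T,a+dx,b+dy,.053)[:2] for a,b in zip(u,v) for dx in(-.5,.5) for dy in (-.5,.5)],np.float32);print('pocket',cv2.minAreaRect(pts),len(u))
# case foam heights above
W=CT[225:315,95:200];print('case z>62mm count',np.sum(W[...,2]>.066),np.nanmax(W[...,2]))
v,u=np.nonzero(W[...,2]>.068);print(np.c_[u+95,v+225][:40].T if len(u) else '')
P=np.load('/tmp/gT.npy')
for lo,hi in((.15,.17),(.14,.17),(.12,.15)):
    Q=P[(P[:,2]>lo)&(P[:,2]<hi)][:,:2].astype(np.float32);print(len(Q),cv2.minAreaRect(Q))
H=cv2.cvtColor(S['image'],cv2.COLOR_RGB2HSV);k=cv2.inRange(H,(105,120,30),(130,255,255))>0;mm=np.zeros_like(k);mm[188:232,345:372]=1
P=CS[k&mm];P=P[P[:,0]<.64];P=P[(P[:,1]<.05)]
print(np.percentile(P,[1,50,99],axis=0));c=P.mean(0)
for lo,hi in((.15,.17),(.11,.17)):
    Q=P[(P[:,2]>lo)&(P[:,2]<hi)&(abs(P[:,0]-.59)<.06)&(abs(P[:,1]-.01)<.06)][:,:2].astype(np.float32);print(len(Q),cv2.minAreaRect(Q))
E
```

```text
t 0.10 p [157.6 655.9 225.7] yYaw -103.52 tilt 0.08 F [-0.3 -0.2 -0. ] M [-0.02 -0.    0.  ] open 87.5 J [ 93.   20.6   0.6  -0.  -70.1 -16.5]
 d units [  7.173 -10.743  -0.095] mm [ 430.4 -644.6   -5.7]
 rot deg [  0.05   0.09 138.52] units [ 0.01  0.02 27.7 ]
pocket ((0.48441219329833984, 0.28823772072792053), (0.049915384501218796, 0.049303676933050156), 8.930822372436523) 379
case z>62mm count 138 0.07446307670122795
[[157 170 153 155 157 158 151 153 154 157 166 146 147 149 150 151 153 154
  155 156 158 148 150 148 149 150 153 156 112 148 149 155 111 152 113 111
  113 115 112 113]
 [241 241 243 243 243 243 244 244 244 244 244 245 245 245 245 245 245 245
  245 245 245 246 246 247 247 247 247 247 248 248 248 248 249 249 253 254
  259 265 266 266]]
222 ((0.5850823521614075, 0.012289054691791534), (0.026766812428832054, 0.04636417701840401), 35.067832946777344)
310 ((0.5857083201408386, 0.011383488774299622), (0.026872863993048668, 0.05609884485602379), 35.3513069152832)
126 ((0.5851964354515076, 0.0117217767983675), (0.027114354074001312, 0.05808370187878609), 35.61908721923828)
[[ 0.5789 -0.0205  0.1087]
 [ 0.6005 -0.0085  0.1432]
 [ 0.6157  0.0206  0.1583]]
140 ((0.5914186835289001, 0.007669871672987938), (0.02645360305905342, 0.04170592501759529), 26.642053604125977)
388 ((0.5923233032226562, 0.0037458613514900208), (0.026171531528234482, 0.05247947573661804), 36.20275115966797)
```

```bash
python3 -m crank '[{"linear":[0.6,-0.9,0],"rot":[0,0,-1],"hand":1},{"linear":[0.6,-0.9,0],"rot":[0,0,-1],"hand":1},{"linear":[0.6,-0.9,0],"rot":[0,0,-1],"hand":1},{"linear":[0.6,-0.9,0],"rot":[0,0,-1],"hand":1},{"linear":[0.6,-0.9,0],"rot":[0,0,-1],"hand":1},{"linear":[0.6,-0.9,0],"rot":[0,0,-1],"hand":1}]'; python3 -c "
from h import *
st((.588,.0113,.22),-145)"
```

```text
clock: 0.85
tool_pos: [0.3641, 0.341, 0.2219]
orientation: [105.0, 89.6, -119.1]
force: [2.1, 0.9, 0.5]
opening: 0.0878
t 0.85 p [364.1 341.  221.9] yYaw -134.11 tilt 0.38 F [2.1 0.9 0.5] M [ 0.17 -0.21 -0.  ] open 87.8 J [ 65.7   4.2 -21.2  -0.  -65.  -19.8]
 d units [ 3.731 -5.494 -0.031] mm [ 223.9 -329.7   -1.9]
 rot deg [  0.31  -0.22 -10.89] units [ 0.06 -0.04 -2.18]
```

```bash
python3 -m crank '[{"linear":[0.6,-0.9,0],"rot":[0,0,-0.7],"hand":1},{"linear":[0.6,-0.9,0],"rot":[0,0,-0.7],"hand":1},{"linear":[0.6,-0.9,0],"rot":[0,0,-0.6],"hand":1},{"linear":[0.6,-0.9,0],"rot":[0,0,0],"hand":1},{"linear":[0.6,-0.9,0],"rot":[0,0,0],"hand":1},{"linear":[0.5,-0.7,0],"rot":[0,0,0],"hand":1},{"linear":[0,0,0],"rot":[0,0,0],"hand":1}]'; python3 -c "
from h import *
st((.588,.0113,.18),-145)
for n in('scene','top'): snap(n,n+'1')
T=load('top')['image'][:,:,::-1];S=load('scene')['image'][:,:,::-1]
cv2.imwrite('pics/m1.png',np.hstack([cv2.resize(T[160:290,220:350],(400,400)),cv2.resize(S[130:260,290:420],(400,400))]))
"
```

```text
clock: 1.72
tool_pos: [0.5672, 0.0324, 0.2208]
orientation: [96.4, 89.6, -138.3]
force: [0.3, 1.0, 0.3]
opening: 0.0878
t 1.73 p [567.2  32.4 220.8] yYaw -144.72 tilt 0.43 F [0.3 1.  0.3] M [0.11 0.05 0.03] open 87.8 J [ 23.1  11.  -13.4   0.1 -66.1  12.1]
 d units [ 0.346 -0.352 -0.68 ] mm [ 20.8 -21.1 -40.8]
 rot deg [ 0.28 -0.32 -0.28] units [ 0.06 -0.06 -0.06]
```

View pics/m1.png

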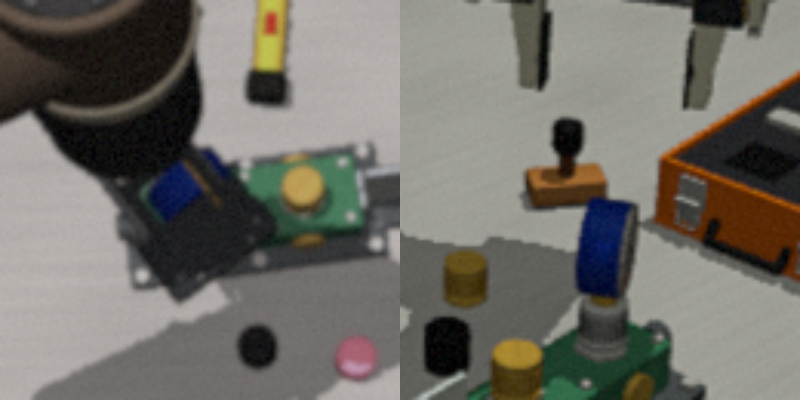

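```bash
python3 -c "
from h import *
S=load('scene');o=monitor.get_obs();p=o['tool_pos'];R=Ro.from_euler('xyz',o['orientation'],degrees=True).as_matrix()
print('tcp',proj(S,p))
for s in(-1,1):
  for dz in(-.0095,.0095):
    for dy in (.044,.065): print(s,dz,dy,proj(S,p+R[:,1]*dy*s+R[:,2]*dz))
im=S['image'][:,:,::-1];cv2.imwrite('pics/f1.png',cv2.resize(im[140:175,320:400],(800,350),interpolation=cv2.INTER_CUBIC))
"
```

```text
tcp (np.float64(359.9430568774183), np.float64(159.48487520841087))
-1 -0.0095 0.044 (np.float64(381.86042451694505), np.float64(164.49423814294835))
-1 -0.0095 0.065 (np.float64(392.83707993144094), np.float64(165.8903159538226))
-1 0.0095 0.044 (np.float64(383.26686153705765), np.float64(160.2300457902699))
-1 0.0095 0.065 (np.float64(394.10040663941163), np.float64(161.59390236502395))
1 -0.0095 0.044 (np.float64(336.6141491278385), np.float64(158.73954158829304))
1 -0.0095 0.065 (np.float64(325.9925111616444), np.float64(157.3886170562028))
1 0.0095 0.044 (np.float64(338.60068882304074), np.float64(154.60693232652727))
1 0.0095 0.065 (np.float64(328.11294321580783), np.float64(153.2866091390912))
```

View pics/f1.png

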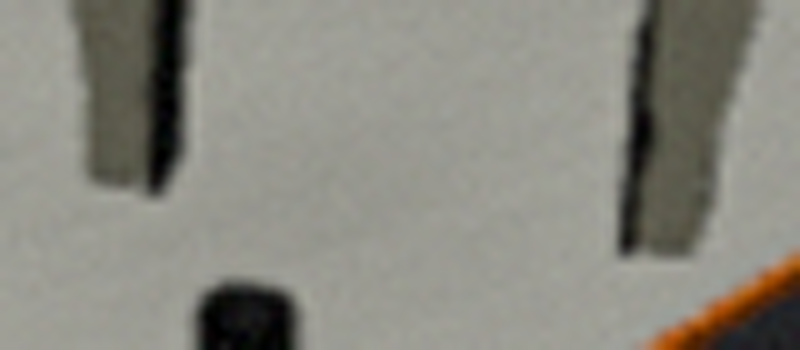

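```bash
python3 -m crank '[{"linear":[0.35,-0.34,0],"rot":[0,0,0],"hand":1},{"linear":[0,0,0],"rot":[0.06,-0.06,-0.06],"hand":1},{"linear":[0,0,-0.4],"rot":[0,0,0],"hand":1}]'; python3 -c "
from h import *
st((.588,.0122,.107),-145)
snap('scene');S=load('scene')['image'][:,:,::-1]
cv2.imwrite('pics/m2.png',cv2.resize(S[130:260,290:420],(600,600)))
"
```

```text
clock: 2.2
tool_pos: [0.5871, 0.0174, 0.1988]
orientation: [-88.8, 89.7, 36.5]
force: [0.1, 0.1, -0.8]
opening: 0.0878
t 2.20 p [587.1  17.4 198.8] yYaw -144.67 tilt 0.27 F [ 0.1  0.1 -0.8] M [ 0.09  0.   -0.01] open 87.8 J [ 20.7  13.4 -13.2  -0.1 -63.2  14.7]
 d units [ 0.015 -0.086 -1.529] mm [  0.9  -5.2 -91.8]
 rot deg [-0.16  0.21 -0.33] units [-0.03  0.04 -0.07]
```

View pics/m2.png

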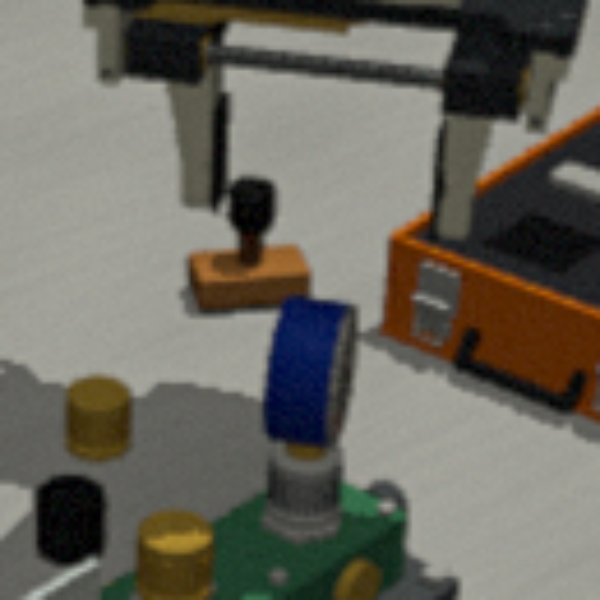

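The open fingers (pads at (220,205) and (438,235) in the crop) straddle the blue dial at (310,370). Descending.

```bash
python3 -m crank '[{"linear":[0,-0.09,-0.5],"rot":[0,0,-0.05],"hand":1},{"linear":[0,0,-0.5],"rot":[0,0,0],"hand":1},{"linear":[0,0,-0.4],"rot":[0,0,0],"hand":1},{"linear":[0,0,0],"rot":[0,0,0],"hand":1}]'; python3 -c "
from h import *
st((.588,.0122,.107),-145)
"
```

```text
clock: 2.75
tool_pos: [0.5816, 0.0164, 0.1095]
orientation: [12.8, 89.8, 138.1]
force: [-0.7, 0.4, 0.6]
opening: 0.0876
t 2.75 p [581.6  16.4 109.5] yYaw -144.64 tilt 0.24 F [-0.7  0.4  0.6] M [ 0.04 -0.04 -0.01] open 87.6 J [ 20.7  17.8 -19.9  -0.3 -52.4  14.8]
 d units [ 0.107 -0.069 -0.042] mm [ 6.4 -4.2 -2.5]
 rot deg [-0.16 -0.18 -0.36] units [-0.03 -0.04 -0.07]
```

```bash
python3 -m crank '[{"linear":[0.11,-0.08,-0.04],"rot":[0,0,0],"hand":1},{"linear":[0,0,0],"rot":[0,0,0],"hand":1}]'; python3 -c "
from h import *
st((.588,.0122,.107),-145)
"
```

```text
clock: 3.0
tool_pos: [0.5896, 0.0126, 0.1095]
orientation: [-33.4, 89.8, 92.1]
force: [0.3, -0.3, -0.3]
opening: 0.0878
t 3.00 p [589.6  12.6 109.5] yYaw -144.52 tilt 0.19 F [ 0.3 -0.3 -0.3] M [0.06 0.06 0.03] open 87.8 J [ 20.1  18.4 -19.   -0.2 -52.6  15.5]
 d units [-0.026 -0.007 -0.042] mm [-1.6 -0.4 -2.5]
 rot deg [-0.19 -0.01 -0.48] units [-0.04 -0.   -0.1 ]
```

Close on the dial.

```bash
python3 -m crank '[{"linear":[0,0,0],"rot":[0,0,0],"hand":0},{"linear":[0,0,0],"rot":[0,0,0],"hand":0},{"linear":[0,0,0],"rot":[0,0,0],"hand":0},{"linear":[0,0,0],"rot":[0,0,0],"hand":0},{"linear":[0,0,0],"rot":[0,0,0],"hand":0}]'; python3 -c "
from h import *
st((.588,.0122,.107),-145)
"
```

```text
clock: 3.62
tool_pos: [0.5904, 0.0127, 0.1115]
orientation: [-68.4, 89.7, 57.1]
force: [-0.3, -0.7, -0.3]
opening: 0.0431
t 3.62 p [590.4  12.7 111.5] yYaw -144.54 tilt 0.29 F [-0.3 -0.7 -0.3] M [ 0.05  0.02 -0.  ] open 43.1 J [ 20.1  18.3 -18.9  -0.2 -52.6  15.5]
 d units [-0.041 -0.008 -0.074] mm [-2.4 -0.5 -4.5]
 rot deg [-0.24  0.16 -0.46] units [-0.05  0.03 -0.09]
```

```bash
python3 -m crank '[{"linear":[-0.02,0,-0.06],"rot":[0,0,0],"hand":0},{"linear":[0,0,0],"rot":[0,0,0],"hand":0},{"linear":[0,0,0],"rot":[0,0,0],"hand":0}]'; python3 -c "
from h import *
st((.588,.0122,.107),-145)
"
```

```text
clock: 4.0
tool_pos: [0.5888, 0.0127, 0.1072]
orientation: [-61.2, 89.7, 64.3]
force: [0.4, 0.9, 1.0]
opening: 0.0298
t 4.00 p [588.8  12.7 107.2] yYaw -144.54 tilt 0.26 F [0.4 0.9 1. ] M [ 0.1   0.05 -0.03] open 29.8 J [ 20.1  18.4 -19.3  -0.2 -52.1  15.5]
 d units [-0.014 -0.008 -0.004] mm [-0.8 -0.5 -0.2]
 rot deg [-0.23  0.11 -0.46] units [-0.05  0.02 -0.09]
```

```bash
python3 -m crank '[{"linear":[0,0,0.2],"rot":[0,0,0],"hand":0},{"linear":[0,0,0.2],"rot":[0,0,0],"hand":0},{"linear":[0,0,0.2],"rot":[0,0,0],"hand":0}]'; python3 -c "
from h import *
st((.588,.0122,.107),-145)
"
```

```text
clock: 4.38
tool_pos: [0.5878, 0.0125, 0.1437]
orientation: [-19.0, 89.8, 106.4]
force: [-0.4, 0.7, -3.7]
opening: 0.0299
t 4.38 p [587.8  12.5 143.7] yYaw -144.57 tilt 0.22 F [-0.4  0.7 -3.7] M [-0.01 -0.04  0.02] open 29.9 J [ 20.1  16.3 -16.9  -0.3 -56.8  15.5]
 d units [ 0.003 -0.005 -0.612] mm [  0.2  -0.3 -36.7]
 rot deg [-0.21 -0.06 -0.43] units [-0.04 -0.01 -0.09]
```

```bash
python3 -m crank '[{"linear":[0,0,0.5],"rot":[0,0,0],"hand":0},{"linear":[-0.15,0.4,0.2],"rot":[0,0,0],"hand":0},{"linear":[-0.25,0.7,0],"rot":[0,0,0],"hand":0},{"linear":[-0.25,0.7,0],"rot":[0,0,0],"hand":0},{"linear":[-0.25,0.7,0],"rot":[0,0,0],"hand":0},{"linear":[-0.25,0.7,0],"rot":[0,0,0],"hand":0},{"linear":[-0.25,0.7,0],"rot":[0,0,0],"hand":0},{"linear":[-0.15,0.4,0],"rot":[0,0,0],"hand":0},{"linear":[0,0,0],"rot":[0,0,0],"hand":0}]'; python3 -c "
from h import *
st((.487,.288,.12),-145)
for n in('scene','top'): snap(n)
T=load('top')['image'][:,:,::-1];S=load('scene')['image'][:,:,::-1]
cv2.imwrite('pics/m3.png',np.hstack([cv2.resize(T[200:330,110:240],(400,400)),cv2.resize(S[100:230,360:490],(400,400))]))
"
```

```text
clock: 5.5
tool_pos: [0.4913, 0.2775, 0.1983]
orientation: [-72.1, 89.4, 53.3]
force: [-0.1, -0.8, -3.5]
opening: 0.0299
t 5.50 p [491.3 277.5 198.3] yYaw -144.67 tilt 0.62 F [-0.1 -0.8 -3.5] M [-0.04 -0.01  0.03] open 29.9 J [ 49.3  11.  -16.3  -0.  -62.1 -13.9]
 d units [-0.072  0.176 -1.305] mm [ -4.3  10.5 -78.3]
 rot deg [-0.5   0.37 -0.33] units [-0.1   0.07 -0.07]
```

View pics/m3.png

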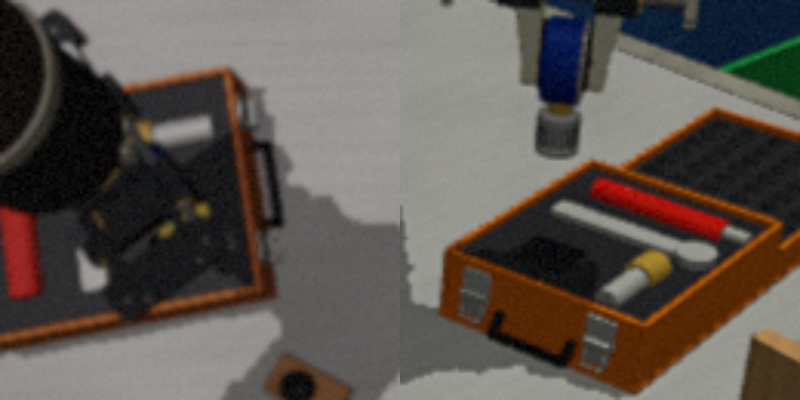

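```bash
python3 -c "
from h import *
np.set_printoptions(precision=4,suppress=True)
S=load('scene');CS=cloud(S)
x0,y0,x1,y1=380,165,432,195
k=np.zeros((480,640),np.uint8);k[y0:y1,x0:x1]=(CS[y0:y1,x0:x1,2]<.046);k=cv2.morphologyEx(k,cv2.MORPH_OPEN,np.ones((2,2)))
n,l,stt,c=cv2.connectedComponentsWithStats(k);i=1+np.argmax(stt[1:,4]);print(stt[i],c[i]);v,u=np.nonzero(l==i)
pts=np.array([onz(S,a+dx,b+dy,.053)[:2] for a,b in zip(u,v) for dx in(-.5,.5) for dy in (-.5,.5)],np.float32);print('pocket S',cv2.minAreaRect(pts),len(u))
W=CS[125:155,395:430].reshape(-1,3);W=W[(W[:,2]>.06)&(W[:,2]<.14)&(abs(W[:,0]-.49)<.05)];print('socket',len(W),W.min(0),W.max(0),np.median(W,0))
"
```

```text
[399 180  21  10 132] [409.0606 184.6288]
pocket S ((0.4962441623210907, 0.2812236249446869), (0.046731241047382355, 0.04522927105426788), 9.387674331665039) 132Traceback (most recent call last):
  File "<string>", line 9, in <module>
    W=CS[125:155,395:430].reshape(-1,3);W=W[(W[:,2]>.06)&(W[:,2]<.14)&(abs(W[:,0]-.49)<.05)];print('socket',len(W),W.min(0),W.max(0),np.median(W,0))
                                                                                                                   ~~~~~^^^
    return umr_minimum(a, axis, None, out, keepdims, initial, where)
ValueError: zero-size array to reduction operation minimum which has no identity
```

```bash
python3 -m crank '[{"linear":[-0.06,0.17,0],"rot":[-0.1,0.07,-0.07],"hand":0},{"linear":[0,0,-0.4],"rot":[0,0,0],"hand":0},{"linear":[0,0,-0.4],"rot":[0,0,0],"hand":0},{"linear":[0,0,-0.3],"rot":[0,0,0],"hand":0},{"linear":[0,0,0],"rot":[0,0,0],"hand":0}]'; python3 -c "
from h import *
st((.4875,.2875,.12),-145)
for n in('scene','top'): snap(n)
T=load('top')['image'][:,:,::-1];S=load('scene')['image'][:,:,::-1]
cv2.imwrite('pics/m4.png',np.hstack([cv2.resize(T[200:330,110:240],(400,400)),cv2.resize(S[130:210,370:450],(400,400))]))
"
```

```text
clock: 6.22
tool_pos: [0.4897, 0.2845, 0.1321]
orientation: [-176.0, 89.9, -51.4]
force: [-0.8, -0.2, -2.6]
opening: 0.0299
t 6.22 p [489.7 284.5 132.1] yYaw -145.47 tilt 0.07 F [-0.8 -0.2 -2.6] M [ 0.05  0.04 -0.05] open 29.9 J [ 50.   15.  -20.6   0.1 -54.4 -15.5]
 d units [-0.036  0.051 -0.202] mm [ -2.2   3.  -12.1]
 rot deg [0.05 0.04 0.47] units [0.01 0.01 0.09]
```

View pics/m4.png

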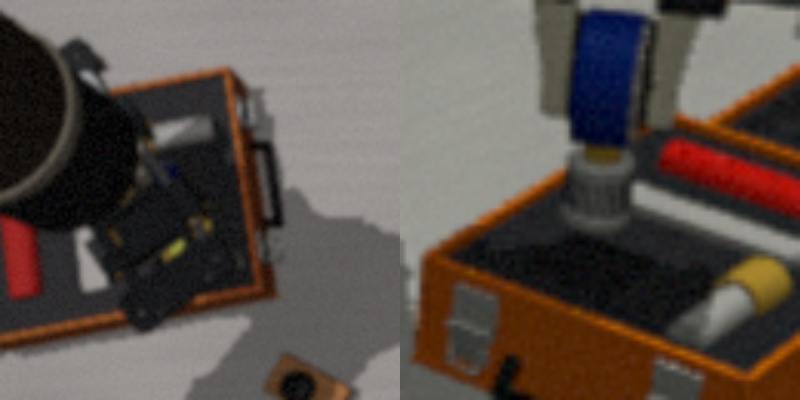

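```bash
python3 -c "
from h import *
S=load('scene');print(proj(S,(.4897,.2845,.080)),proj(S,(.4875,.2875,.053)))
c,s=np.cos(np.radians(8.5)),np.sin(np.radians(8.5))
for a,b in((-1,-1),(1,-1),(1,1),(-1,1)): print(a,b,proj(S,(.4875+.0235*(a*c-b*s),.2875+.0235*(a*s+b*c),.053)))
im=S['image'][:,:,::-1].astype(float)*3;cv2.imwrite('pics/m5.png',cv2.resize(np.clip(im[160:210,375:455],0,255).astype(np.uint8),(800,500),interpolation=cv2.INTER_CUBIC))"
```

```text
(np.float64(409.0737370810773), np.float64(172.8639906975359)) (np.float64(408.09020710263565), np.float64(182.22490647985722))
-1 -1 (np.float64(394.4234590179015), np.float64(182.54557315212134))
1 -1 (np.float64(411.0386349086454), np.float64(188.92168834337832))
1 1 (np.float64(421.70336162172987), np.float64(181.90549728817604))
-1 1 (np.float64(405.252838664503), np.float64(175.78037442861154))
```

View pics/m5.png

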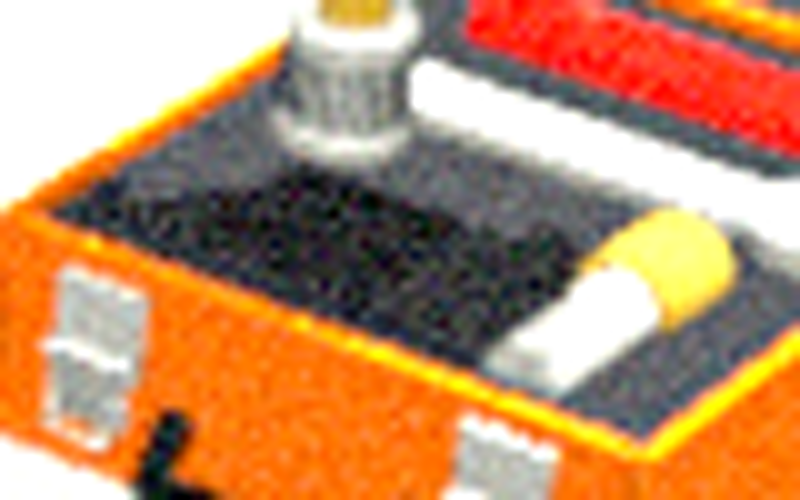

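```bash
python3 -m crank '[{"linear":[-0.03,0.06,-0.2],"rot":[0,0,0.09],"hand":0},{"linear":[0,0,-0.2],"rot":[0,0,0],"hand":0},{"linear":[0,0,0],"rot":[0,0,0],"hand":0}]'; python3 -c "
from h import *
st((.4875,.2875,.07),-145)"
```

```text
clock: 6.7
tool_pos: [0.4894, 0.2898, 0.1099]
orientation: [-92.5, 89.7, 32.6]
force: [0.3, -0.4, -4.1]
opening: 0.0298
t 6.70 p [489.4 289.8 109.9] yYaw -144.97 tilt 0.34 F [ 0.3 -0.4 -4.1] M [ 0.03  0.06 -0.04] open 29.8 J [ 50.4  16.4 -22.1   0.1 -51.2 -15.5]
 d units [-0.032 -0.039 -0.665] mm [ -1.9  -2.3 -39.9]
 rot deg [-0.18  0.29 -0.03] units [-0.04  0.06 -0.01]
```

```bash
python3 -m crank '[{"linear":[-0.03,-0.04,-0.2],"rot":[0,0,0],"hand":0},{"linear":[0,0,-0.15],"rot":[0,0,0],"hand":0},{"linear":[0,0,0],"rot":[0,0,0],"hand":0}]'; python3 -c "
from h import *
st((.4875,.2875,.07),-145)"
```

```text
clock: 7.08
tool_pos: [0.4874, 0.2872, 0.0874]
orientation: [-93.7, 89.7, 31.4]
force: [-0.3, -0.5, -2.1]
opening: 0.0296
t 7.08 p [487.4 287.2  87.4] yYaw -144.97 tilt 0.33 F [-0.3 -0.5 -2.1] M [0.04 0.05 0.01] open 29.6 J [ 50.4  17.6 -23.8   0.1 -48.2 -15.5]
 d units [ 0.002  0.006 -0.29 ] mm [  0.1   0.3 -17.4]
 rot deg [-0.17  0.28 -0.03] units [-0.03  0.06 -0.01]
```

```bash
python3 -m crank '[{"linear":[0,0,-0.15],"rot":[0,0,0],"hand":0},{"linear":[0,0,-0.08],"rot":[0,0,0],"hand":0},{"linear":[0,0,-0.03],"rot":[0,0,0],"hand":0}]'; python3 -c "
from h import *
st((.4875,.2875,.0692),-145)"
```

```text
clock: 7.45
tool_pos: [0.4877, 0.2874, 0.0711]
orientation: [-93.5, 89.6, 31.6]
force: [0.5, -0.8, -3.6]
opening: 0.03
t 7.45 p [487.7 287.4  71.1] yYaw -144.96 tilt 0.36 F [ 0.5 -0.8 -3.6] M [0.04 0.01 0.01] open 30.0 J [ 50.4  18.8 -24.8   0.2 -46.1 -15.5]
 d units [-0.003  0.002 -0.031] mm [-0.2  0.1 -1.9]
 rot deg [-0.19  0.31 -0.04] units [-0.04  0.06 -0.01]
```

```bash
python3 -m crank '[{"linear":[0,0,-0.04],"rot":[0,0,0],"hand":0},{"linear":[0,0,-0.03],"rot":[0,0,0],"hand":0}]'; python3 -c "
from h import *
st((.4875,.2875,.0692),-145)"
```

```text
clock: 7.7
tool_pos: [0.4882, 0.2875, 0.0691]
orientation: [-100.4, 89.6, 24.7]
force: [-9.1, -4.4, 23.2]
opening: 0.0299
t 7.70 p [488.2 287.5  69.1] yYaw -144.90 tilt 0.42 F [-9.1 -4.4 23.2] M [-1.45  3.85 -0.07] open 29.9 J [ 50.4  19.  -24.9   0.3 -45.8 -15.5]
 d units [-0.012  0.     0.002] mm [-0.7  0.   0.1]
 rot deg [-0.17  0.38 -0.1 ] units [-0.03  0.08 -0.02]
```

```bash
python3 -m crank '[{"linear":[0,0,0.01],"rot":[0,0,0],"hand":0},{"linear":[0,0,0],"rot":[0,0,0],"hand":0.6},{"linear":[0,0,0],"rot":[0,0,0],"hand":0.6},{"linear":[0,0,0],"rot":[0,0,0],"hand":0.6},{"linear":[0,0,0.3],"rot":[0,0,0],"hand":0.6},{"linear":[0,0,0.8],"rot":[0,0,0],"hand":0.6},{"linear":[0,0,0.8],"rot":[0,0,0],"hand":0.6}]'; python3 -c "
from h import *
st((.4875,.2875,.0692),-145)
for n in('scene','top'): snap(n)
T=load('top')['image'][:,:,::-1];S=load('scene')['image'][:,:,::-1]
cv2.imwrite('pics/m6.png',np.hstack([cv2.resize(T[200:330,110:240],(400,400)),cv2.resize(S[110:220,360:470],(400,400))]))
"
```

```text
clock: 8.57
tool_pos: [0.4874, 0.2864, 0.1836]
orientation: [-147.2, 89.8, -22.1]
force: [-0.3, -0.5, -0.3]
opening: 0.0527
t 8.57 p [487.4 286.4 183.6] yYaw -144.88 tilt 0.20 F [-0.3 -0.5 -0.3] M [ 0.18 -0.09  0.07] open 52.7 J [ 50.4  12.1 -17.1   0.2 -60.8 -15.4]
 d units [ 1.000e-03  1.800e-02 -1.906e+00] mm [ 1.000e-01  1.100e+00 -1.144e+02]
 rot deg [ 0.07  0.18 -0.12] units [ 0.01  0.04 -0.02]
```

View pics/m6.png

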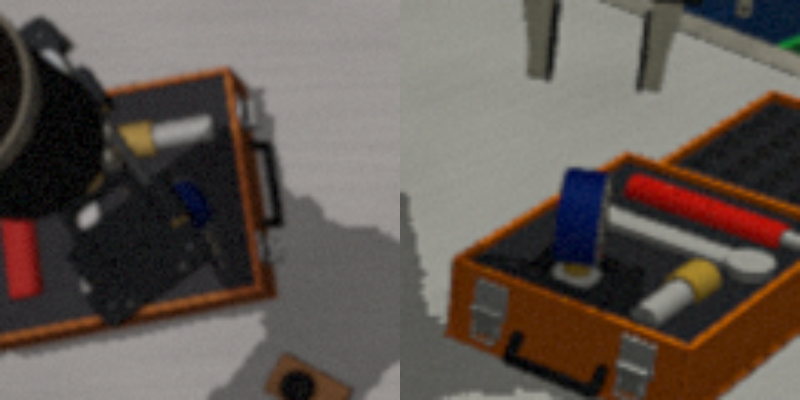

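The gauge stands upright in the pocket (S crop (580,230), socket sunk into the foam). Now to the loose cap.

```bash
python3 -m crank '[{"linear":[-0.1,-0.5,0],"rot":[0,0,-0.9],"hand":1},{"linear":[-0.2,-0.8,0],"rot":[0,0,-1],"hand":1},{"linear":[-0.2,-0.8,0],"rot":[0,0,-1],"hand":1},{"linear":[-0.2,-0.8,0],"rot":[0,0,-1],"hand":1},{"linear":[-0.2,-0.8,0],"rot":[0,0,-1],"hand":1},{"linear":[-0.1,-0.5,-0.4],"rot":[0,0,-1],"hand":1},{"linear":[0,0,-0.5],"rot":[0,0,0],"hand":1},{"linear":[0,0,0],"rot":[0,0,0],"hand":1}]'; python3 -c "
from h import *
st((.4247,.0345,.06),-174)
"
```

```text
clock: 9.68
tool_pos: [0.4275, 0.0299, 0.1327]
orientation: [-90.7, 89.1, 4.0]
force: [0.0, -0.2, 0.6]
opening: 0.0879
t 9.68 p [427.5  29.9 132.7] yYaw -175.30 tilt 0.94 F [ 0.  -0.2  0.6] M [ 0.08  0.04 -0.03] open 87.9 J [ 31.    1.4 -37.5   0.6 -50.3 -26.7]
 d units [-0.047  0.076 -1.211] mm [ -2.8   4.6 -72.7]
 rot deg [-0.08  0.94  1.3 ] units [-0.02  0.19  0.26]
```

```bash
python3 -m crank '[{"linear":[-0.04,0.07,-0.5],"rot":[0,0.19,0.2],"hand":1},{"linear":[0,0,-0.5],"rot":[0,0,0],"hand":1},{"linear":[0,0,0],"rot":[0,0,0],"hand":1}]'; python3 -c "
from h import *
st((.4247,.0345,.004),-174)
for n in('scene','top'): snap(n)
T=load('top')['image'][:,:,::-1];S=load('scene')['image'][:,:,::-1]
cv2.imwrite('pics/m7.png',np.hstack([cv2.resize(T[240:340,220:320],(400,400)),cv2.resize(S[170:250,270:350],(400,400))]))
"
```

```text
clock: 10.05
tool_pos: [0.4278, 0.036, 0.0746]
orientation: [-61.9, 89.7, 34.0]
force: [-0.6, -0.8, -0.5]
opening: 0.0877
t 10.05 p [427.8  36.   74.6] yYaw -174.11 tilt 0.26 F [-0.6 -0.8 -0.5] M [ 0.03 -0.06  0.03] open 87.7 J [ 31.3   6.8 -41.   -0.  -41.9 -25.4]
 d units [-0.052 -0.025 -1.177] mm [ -3.1  -1.5 -70.6]
 rot deg [-0.15  0.22  0.11] units [-0.03  0.04  0.02]
```

View pics/m7.png

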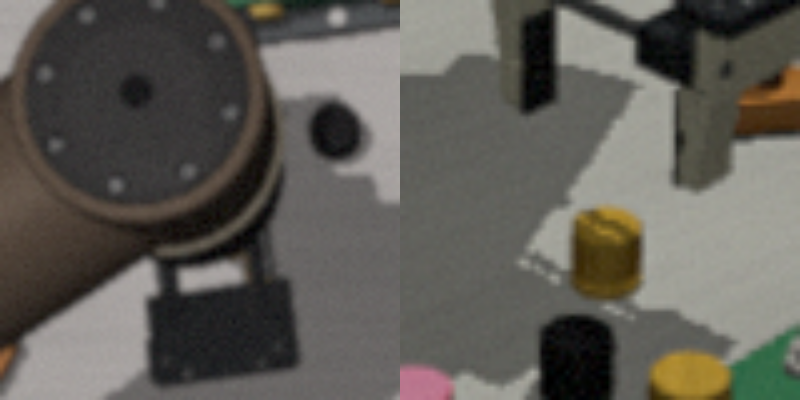

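```bash
python3 -m crank '[{"linear":[-0.05,-0.03,-0.5],"rot":[0,0.04,0.02],"hand":1},{"linear":[0,0,-0.4],"rot":[0,0,0],"hand":1},{"linear":[0,0,0],"rot":[0,0,0],"hand":1}]'; python3 -c "
from h import *
st((.4247,.0345,.004),-174)
"
```

```text
clock: 10.52
tool_pos: [0.4306, 0.0374, 0.0265]
orientation: [-62.5, 89.1, 33.7]
force: [-1.4, -1.2, -0.4]
opening: 0.0877
t 10.53 p [430.6  37.4  26.5] yYaw -173.86 tilt 0.85 F [-1.4 -1.2 -0.4] M [ 0.05 -0.02 -0.04] open 87.7 J [ 31.3  11.6 -44.2  -0.1 -33.4 -25.1]
 d units [-0.099 -0.049 -0.375] mm [ -5.9  -2.9 -22.5]
 rot deg [-0.47  0.71 -0.15] units [-0.09  0.14 -0.03]
```

```bash
python3 -m crank '[{"linear":[-0.1,-0.05,-0.15],"rot":[-0.09,0.14,-0.02],"hand":1},{"linear":[0,0,-0.15],"rot":[0,0,0],"hand":1},{"linear":[0,0,0],"rot":[0,0,0],"hand":1}]'; python3 -c "
from h import *
st((.4247,.0345,.004),-174)
"
```

```text
clock: 10.9
tool_pos: [0.4264, 0.0355, 0.0105]
orientation: [-67.4, 89.7, 28.7]
force: [0.4, -0.3, -0.4]
opening: 0.0877
t 10.90 p [426.4  35.5  10.5] yYaw -173.91 tilt 0.26 F [ 0.4 -0.3 -0.4] M [ 0.07  0.03 -0.04] open 87.7 J [ 31.4  13.4 -45.2   0.  -31.2 -25.3]
 d units [-0.029 -0.017 -0.108] mm [-1.7 -1.  -6.5]
 rot deg [-0.12  0.23 -0.09] units [-0.02  0.05 -0.02]
```

```bash
python3 -m crank '[{"linear":[-0.03,-0.02,-0.09],"rot":[0,0,0],"hand":0},{"linear":[0,0,0],"rot":[0,0,0],"hand":0},{"linear":[0,0,0],"rot":[0,0,0],"hand":0},{"linear":[0,0,0],"rot":[0,0,0],"hand":0}]'; python3 -c "
from h import *
st((.4247,.0345,.004),-174)
"
```

```text
clock: 11.4
tool_pos: [0.4249, 0.0344, 0.0052]
orientation: [-68.1, 89.7, 28.0]
force: [0.2, 0.5, 0.4]
opening: 0.0536
t 11.40 p [424.9  34.4   5.2] yYaw -173.90 tilt 0.30 F [0.2 0.5 0.4] M [ 0.1  -0.01  0.  ] open 53.6 J [ 31.4  13.8 -45.8   0.  -30.1 -25.3]
 d units [-0.003  0.002 -0.02 ] mm [-0.2  0.1 -1.2]
 rot deg [-0.14  0.27 -0.1 ] units [-0.03  0.05 -0.02]
```

```bash
python3 -m crank '[{"linear":[0,0,0],"rot":[0,0,0],"hand":0},{"linear":[0,0,0],"rot":[0,0,0],"hand":0},{"linear":[0,0,0],"rot":[0,0,0],"hand":0},{"linear":[0,0,0],"rot":[0,0,0],"hand":0}]'; python3 -c "
from h import *
st((.4247,.0345,.004),-174)
for n in('scene','top'): snap(n)
T=load('top')['image'][:,:,::-1];S=load('scene')['image'][:,:,::-1]
cv2.imwrite('pics/m8.png',np.hstack([cv2.resize(T[240:340,220:320],(400,400)),cv2.resize(S[180:240,280:340],(400,400))]))
"
```

```text
clock: 11.9
tool_pos: [0.425, 0.0344, 0.0054]
orientation: [-68.0, 89.7, 28.1]
force: [0.8, -0.3, -0.2]
opening: 0.0319
t 11.90 p [425.   34.4   5.4] yYaw -173.90 tilt 0.33 F [ 0.8 -0.3 -0.2] M [-0.02 -0.02  0.01] open 31.9 J [ 31.4  13.8 -45.7   0.  -30.1 -25.3]
 d units [-0.006  0.001 -0.023] mm [-0.3  0.1 -1.4]
 rot deg [-0.15  0.29 -0.1 ] units [-0.03  0.06 -0.02]
```

View pics/m8.png

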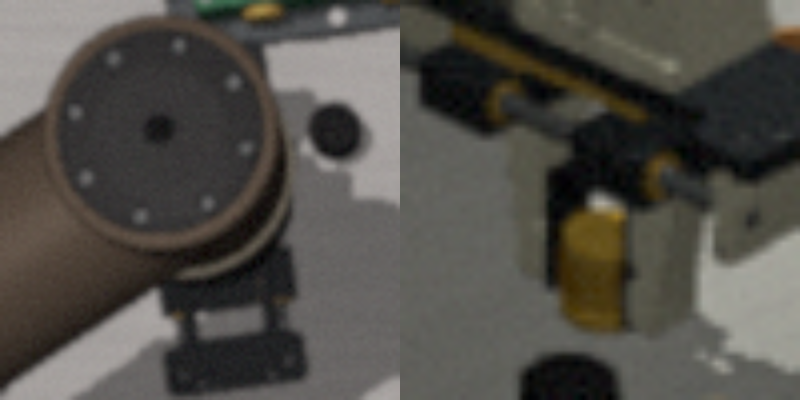

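```bash
python3 -m crank '[{"linear":[0,0,0.5],"rot":[0,0,0],"hand":0},{"linear":[0,0,0.8],"rot":[0,0,0],"hand":0},{"linear":[0.2,-0.05,0.8],"rot":[0,0,0],"hand":0},{"linear":[0.5,-0.05,0],"rot":[0,0,0],"hand":0},{"linear":[0,0,0],"rot":[0,0,0],"hand":0}]'; python3 -c "
from h import *
st((.588,.0122,.12),-174)
for n in('scene','top'): snap(n)
T=load('top')['image'][:,:,::-1];S=load('scene')['image'][:,:,::-1]
cv2.imwrite('pics/m9.png',np.hstack([cv2.resize(T[180:280,240:340],(400,400)),cv2.resize(S[160:260,300:400],(400,400))]))
"
```

```text
clock: 12.62
tool_pos: [0.4665, 0.0275, 0.1355]
orientation: [-72.0, 89.8, 24.1]
force: [-0.8, 0.4, -1.5]
opening: 0.032
t 12.62 p [466.5  27.5 135.5] yYaw -173.88 tilt 0.23 F [-0.8  0.4 -1.5] M [ 0.07  0.07 -0.05] open 32.0 J [ 27.6   5.5 -32.2   0.  -52.  -21.5]
 d units [ 2.025 -0.255 -0.258] mm [121.5 -15.3 -15.5]
 rot deg [-0.1   0.21 -0.12] units [-0.02  0.04 -0.02]
```

View pics/m9.png

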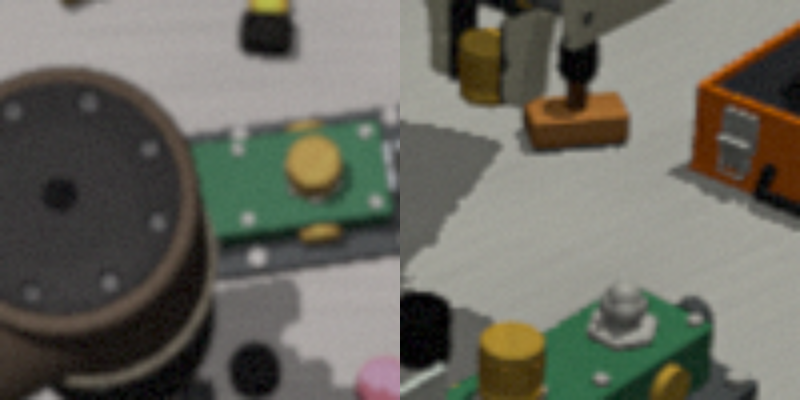

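```bash
python3 -c "
from h import *
S=load('scene');im=S['image'][:,:,::-1]
cv2.imwrite('pics/n1.png',np.hstack([cv2.resize(im[165:190,305:345],(640,400),interpolation=cv2.INTER_CUBIC)]))
cv2.imwrite('pics/n2.png',np.hstack([cv2.resize(im[225:265,315:375],(720,480),interpolation=cv2.INTER_CUBIC)]))
p=(.4665,.0275)
for z in(.130,.146,.162): print('cap axis',z,proj(S,(*p,z)))
for z in(.055,.068,.080): print('port2',z,proj(S,(.588,.0122,z)))
print('fit',proj(S,(.597,-.072,.055)),proj(S,(.597,-.072,.087)))
H=cv2.cvtColor(S['image'],cv2.COLOR_RGB2HSV)
k=cv2.inRange(H,(12,90,30),(32,255,255))
for r in range(168,188): 
  q=np.nonzero(k[r,305:345])[0]; print(r,q.min()+305 if len(q) else '',q.max()+305 if len(q) else '',end=' | ')
print()
for r in range(238,266): 
  q=np.nonzero(k[r,312:345])[0]; print(r,q.min()+312 if len(q) else '',q.max()+312 if len(q) else '',end=' | ')
"
```

```text
cap axis 0.13 (np.float64(321.88881573785426), np.float64(183.31576443928748))
cap axis 0.146 (np.float64(322.05645829014077), np.float64(176.55984606170898))
cap axis 0.162 (np.float64(322.22640980975086), np.float64(169.71087735435316))
port2 0.055 (np.float64(355.13497393054143), np.float64(240.15078481443496))
port2 0.068 (np.float64(355.4669782605051), np.float64(234.79943799475376))
port2 0.08 (np.float64(355.77684965486674), np.float64(229.8048365661851))
fit (np.float64(327.36183286629733), np.float64(257.47255096175854)) (np.float64(327.80937263184404), np.float64(243.83582812971957))
168 315 325 | 169 315 324 | 170 314 324 | 171 314 324 | 172 315 324 | 173 314 324 | 174 314 325 | 175 314 324 | 176 314 324 | 177 315 324 | 178 314 324 | 179 315 324 | 180 315 324 | 181 315 344 | 182 315 344 | 183 315 344 | 184 316 342 | 185 317 343 | 186 331 343 | 187 331 344 | 
238   | 239   | 240 327 328 | 241 322 332 | 242 321 333 | 243 320 335 | 244 320 335 | 245 320 335 | 246 320 335 | 247 320 335 | 248 320 335 | 249 320 335 | 250 320 335 | 251 320 335 | 252 320 335 | 253 320 335 | 254 320 335 | 255 320 335 | 256 320 335 | 257 320 335 | 258 320 335 | 259 320 334 | 260 321 333 | 261 322 331 | 262   | 263   | 264   | 265   |
```

View pics/n1.png

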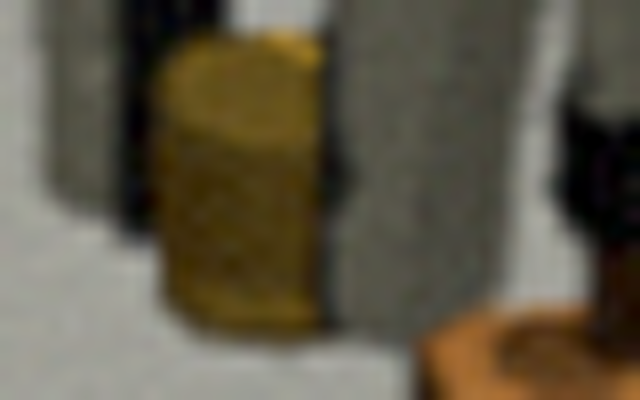

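View pics/n2.png

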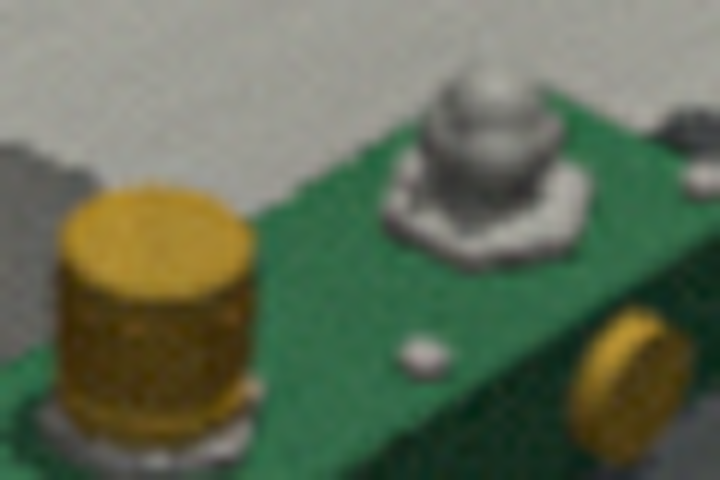

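```bash
python3 -m crank '[{"linear":[0.5,-0.06,0],"rot":[0,0,0],"hand":0},{"linear":[0.6,-0.06,0],"rot":[0,0,0],"hand":0},{"linear":[0.6,-0.06,0],"rot":[0,0,0],"hand":0},{"linear":[0.3,-0.06,-0.2],"rot":[0,0,0],"hand":0},{"linear":[0,0,0],"rot":[0,0,0],"hand":0}]'; python3 -c "
from h import *
st((.589,.0118,.095),-174)"
```

```text
clock: 13.35
tool_pos: [0.5818, 0.0122, 0.1191]
orientation: [87.4, 89.7, -176.5]
force: [0.8, 0.1, -1.2]
opening: 0.0317
t 13.35 p [581.8  12.2 119.1] yYaw -173.82 tilt 0.35 F [ 0.8  0.1 -1.2] M [ 0.1   0.08 -0.  ] open 31.7 J [ 20.4  17.3 -19.1  -0.1 -53.9 -14.1]
 d units [ 0.119 -0.007 -0.401] mm [  7.2  -0.4 -24.1]
 rot deg [ 0.02 -0.35 -0.18] units [ 0.   -0.07 -0.04]
```

```bash
python3 -m crank '[{"linear":[0.12,-0.01,-0.2],"rot":[0,-0.07,-0.03],"hand":0},{"linear":[0.02,0,-0.2],"rot":[0,0,0],"hand":0},{"linear":[0,0,0],"rot":[0,0,0],"hand":0}]'; python3 -c "
from h import *
st((.589,.0118,.095),-174)
for n in('scene','top'): snap(n)
S=load('scene');im=S['image'][:,:,::-1]
cv2.imwrite('pics/n3.png',cv2.resize(im[205:255,325:395],(700,500),interpolation=cv2.INTER_CUBIC))
p=monitor.get_obs()['tool_pos'];print(proj(S,(p[0],p[1],p[2]-.005)),proj(S,(.589,.0118,.08)))
"
```

```text
clock: 13.72
tool_pos: [0.5881, 0.0119, 0.0932]
orientation: [105.6, 89.9, -158.3]
force: [-0.0, 0.4, -1.4]
opening: 0.032
t 13.72 p [588.1  11.9  93.2] yYaw -173.95 tilt 0.09 F [-0.   0.4 -1.4] M [ 0.1  -0.02 -0.01] open 32.0 J [ 20.2  19.3 -20.2   0.  -50.5 -14.1]
 d units [ 0.015 -0.002  0.03 ] mm [ 0.9 -0.1  1.8]
 rot deg [ 0.03 -0.08 -0.05] units [ 0.01 -0.02 -0.01]
(np.float64(356.29444379511204), np.float64(226.08055598354713)) (np.float64(355.98217640451287), np.float64(230.08045835052278))
```

View pics/n3.png

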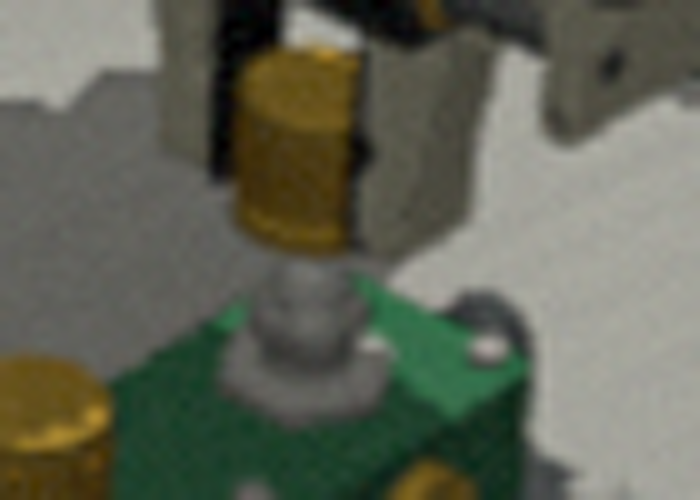

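```bash
python3 -m crank '[{"linear":[0,-0.02,-0.15],"rot":[0,0,0],"hand":0},{"linear":[0,0,-0.1],"rot":[0,0,0],"hand":0},{"linear":[0,0,0],"rot":[0,0,0],"hand":0}]'; python3 -c "
from h import *
st((.588,.0108,.0754),-174)"
```

```text
clock: 14.2
tool_pos: [0.5891, 0.011, 0.0793]
orientation: [-88.4, 89.9, 7.7]
force: [-0.3, -0.2, -0.6]
opening: 0.0317
t 14.20 p [589.1  11.   79.3] yYaw -173.92 tilt 0.10 F [-0.3 -0.2 -0.6] M [ 0.07 -0.06  0.05] open 31.7 J [ 20.1  20.2 -21.1   0.  -48.6 -14. ]
 d units [-0.018 -0.003 -0.064] mm [-1.1 -0.2 -3.9]
 rot deg [-0.01  0.1  -0.08] units [-0.    0.02 -0.02]
```

```bash
python3 -m crank '[{"linear":[0,0,-0.08],"rot":[0,0,0],"hand":0},{"linear":[0,0,-0.08],"rot":[0,0,0],"hand":0}]'; python3 -c "
from h import *
st((.588,.0108,.0604),-174)"
```

```text
clock: 14.45
tool_pos: [0.5904, 0.0111, 0.0713]
orientation: [-92.3, 89.7, 3.8]
force: [-3.5, 0.2, 6.3]
opening: 0.0322
t 14.45 p [590.4  11.1  71.3] yYaw -173.87 tilt 0.27 F [-3.5  0.2  6.3] M [0.24 1.21 0.02] open 32.2 J [ 20.1  20.8 -21.5   0.1 -47.4 -14. ]
 d units [-0.041 -0.005 -0.181] mm [ -2.4  -0.3 -10.9]
 rot deg [-0.02  0.27 -0.13] units [-0.    0.05 -0.03]
```

```bash
python3 -m crank '[{"linear":[-0.03,0,-0.1],"rot":[0,0.05,0],"hand":0},{"linear":[-0.01,0,-0.1],"rot":[0,0,0],"hand":0},{"linear":[0,0,-0.05],"rot":[0,0,0],"hand":0}]'; python3 -c "
from h import *
st((.588,.0108,.0604),-174)"
```

```text
clock: 14.82
tool_pos: [0.5892, 0.0112, 0.0598]
orientation: [-101.8, 89.8, -5.6]
force: [-19.5, 4.0, 48.7]
opening: 0.0323
t 14.82 p [589.2  11.2  59.8] yYaw -173.76 tilt 0.19 F [-19.5   4.   48.7] M [ 1.61  7.11 -0.02] open 32.3 J [ 20.1  21.5 -22.2   0.1 -46.  -14. ]
 d units [-0.02  -0.006  0.01 ] mm [-1.2 -0.4  0.6]
 rot deg [ 0.02  0.19 -0.24] units [ 0.    0.04 -0.05]
```

```bash
python3 -m crank '[{"linear":[0,0,0.01],"rot":[0,0,0],"hand":0},{"linear":[0,0,0],"rot":[0,0,0],"hand":0.6},{"linear":[0,0,0],"rot":[0,0,0],"hand":0.6},{"linear":[0,0,0],"rot":[0,0,0],"hand":0.6},{"linear":[0,0,0.3],"rot":[0,0,0],"hand":0.6},{"linear":[0,0,0.8],"rot":[0,0,0],"hand":0.6},{"linear":[0,0,0.8],"rot":[0,0,0],"hand":0.6},{"linear":[-0.5,0,0.3],"rot":[0,0,0],"hand":0.6}]'; python3 -c "
from h import *
st((.588,.0108,.0604),-174)
for n in('scene','top'): snap(n)
S=load('scene');im=S['image'][:,:,::-1]
cv2.imwrite('pics/n4.png',cv2.resize(im[205:275,310:400],(720,560),interpolation=cv2.INTER_CUBIC))
CS=cloud(S);H=cv2.cvtColor(S['image'],cv2.COLOR_RGB2HSV);k=cv2.inRange(H,(12,90,30),(32,255,255))>0
for nm,b in(('fit',(312,236,342,268)),('loose',(344,218,370,250))):
  m=np.zeros_like(k);x0,y0,x1,y1=b;m[y0:y1,x0:x1]=1;v,u=np.nonzero(k&m);P=CS[k&m];print(nm,u.min(),u.max(),v.min(),v.max(),np.median(P[P[:,2]>.08],0) if (P[:,2]>.08).any() else P.max(0),np.percentile(P[:,2],[1,95,99]))
print(proj(S,(.588,.0115,.087)),proj(S,(.597,-.072,.087)))
"
```

```text
clock: 15.82
tool_pos: [0.5575, 0.0104, 0.1915]
orientation: [119.1, 89.7, -144.7]
force: [-0.1, 0.3, -0.5]
opening: 0.0523
t 15.82 p [557.5  10.4 191.5] yYaw -173.81 tilt 0.30 F [-0.1  0.3 -0.5] M [ 0.13  0.06 -0.02] open 52.3 J [ 21.2  11.2 -17.1   0.1 -62.  -15.1]
 d units [ 0.509  0.006 -2.184] mm [  30.5    0.4 -131.1]
 rot deg [ 0.17 -0.25 -0.19] units [ 0.03 -0.05 -0.04]
fit 320 335 240 261 [ 0.60181543 -0.0761676   0.08623328] [nan nan nan]
loose 348 363 224 244 [0.59212788 0.00830568 0.08602553] [0.05697621 0.08772609 0.08917659]
(np.float64(355.7092349612813), np.float64(226.9861318694262)) (np.float64(327.80937263184404), np.float64(243.83582812971957))
```

View pics/n4.png

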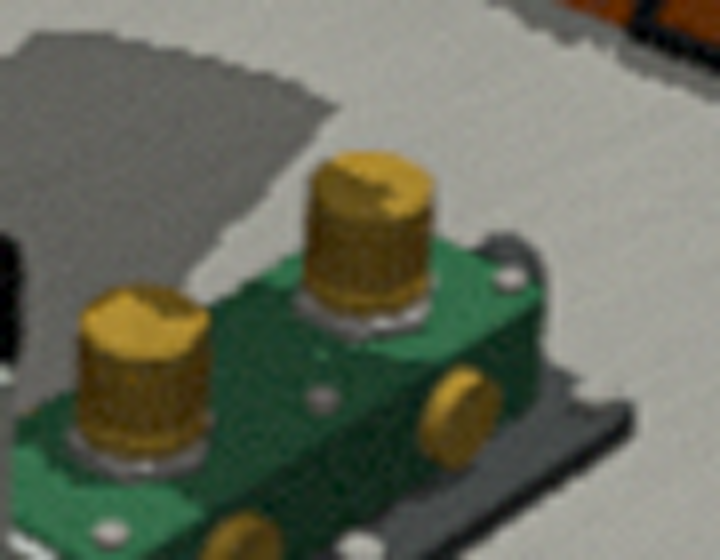

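The loose cap sits home on port 2, at the same height as the fitted one (tops at 86.0 and 86.2 mm). Next is the green clip, starting with a check of the pallet truck's clearance to the fin.

```bash
python3 -c "
from h import *
np.set_printoptions(precision=3,suppress=True)
T=load('top');C=cloud(T);b=C[95:225,370:420].reshape(-1,3)
for lo,hi in((.02,.06),(.06,.1),(.1,.14),(.14,.17),(.17,.2)):
  P=b[(b[:,2]>lo)&(b[:,2]<hi)];print(lo,len(P),P.min(0) if len(P) else '',P.max(0) if len(P) else '')
S=load('scene');b=cloud(S)[290:390,270:355].reshape(-1,3)
for lo,hi in((.02,.06),(.06,.1),(.1,.14),(.14,.17),(.17,.2)):
  P=b[(b[:,2]>lo)&(b[:,2]<hi)];print(lo,len(P),np.percentile(P,[1,99],axis=0) if len(P) else '')
CT=cloud(T);H=cv2.cvtColor(T['image'],cv2.COLOR_RGB2HSV);k=cv2.inRange(H,(50,100,40),(75,255,255))>0;k[:,:430]=0;k[:,475:]=0;k[:240]=0;k[295:]=0
P=CT[k];P=P[P[:,2]>.1];print('green',len(P),cv2.minAreaRect(P[:,:2].astype(np.float32)),np.percentile(P[:,2],[50,99]))
st((.4737,-.3663,.19),-192)
"
```

```text
0.02 585 [ 0.682 -0.346  0.02 ] [ 0.918 -0.228  0.06 ]
0.06 156 [ 0.769 -0.288  0.06 ] [ 0.796 -0.249  0.1  ]
0.1 47 [ 0.792 -0.272  0.102] [ 0.809 -0.262  0.138]
0.14 105 [ 0.805 -0.293  0.14 ] [ 0.823 -0.241  0.17 ]
0.17 102 [ 0.812 -0.293  0.17 ] [ 0.827 -0.241  0.191]
0.02 769 [[ 0.608 -0.294  0.02 ]
 [ 0.806 -0.163  0.06 ]]
0.06 463 [[ 0.774 -0.289  0.06 ]
 [ 0.804 -0.251  0.098]]
0.1 582 [[ 0.784 -0.375  0.103]
 [ 0.886 -0.268  0.14 ]]
0.14 940 [[ 0.811 -0.405  0.14 ]
 [ 0.883 -0.248  0.169]]
0.17 217 [[ 0.82  -0.295  0.17 ]
 [ 0.832 -0.244  0.188]]
green 85 ((0.471667617559433, -0.36514392495155334), (0.02511581778526306, 0.04204985871911049), 81.56816101074219) [0.113 0.119]
t 15.93 p [554.7  10.3 191.7] yYaw -173.80 tilt 0.28 F [ 0.2 -0.5  1. ] M [ 0.1  -0.17  0.03] open 52.7 J [ 21.3  10.9 -17.4   0.  -62.  -15.1]
 d units [-1.351 -6.276 -0.028] mm [ -81.  -376.6   -1.7]
 rot deg [  0.07  -0.28 -18.2 ] units [ 0.01 -0.06 -3.64]
```

```bash
python3 -m crank '[{"linear":[-0.1,-0.5,0],"rot":[0,0,-0.5],"hand":1},{"linear":[-0.2,-0.9,0],"rot":[0,0,-0.8],"hand":1},{"linear":[-0.2,-0.9,0],"rot":[0,0,-0.8],"hand":1},{"linear":[-0.2,-0.9,0],"rot":[0,0,-0.8],"hand":1},{"linear":[-0.2,-0.9,0],"rot":[0,0,-0.8],"hand":1},{"linear":[-0.2,-0.9,0],"rot":[0,0,0],"hand":1},{"linear":[-0.2,-0.8,0],"rot":[0,0,0],"hand":1},{"linear":[-0.05,-0.4,0],"rot":[0,0,0],"hand":1},{"linear":[0,0,0],"rot":[0,0,0],"hand":1}]'; python3 -c "
from h import *
st((.4737,-.3663,.16),-192)"
```

```text
clock: 17.05
tool_pos: [0.4699, -0.3727, 0.1846]
orientation: [94.8, 89.4, 172.0]
force: [-0.5, 0.6, 0.6]
opening: 0.088
t 17.05 p [ 469.9 -372.7  184.6] yYaw 167.22 tilt 0.65 F [-0.5  0.6  0.6] M [ 0.17 -0.11 -0.06] open 88.0 J [-19.7  15.6 -12.2   0.1 -62.9   6.8]
 d units [ 0.063  0.107 -0.41 ] mm [  3.8   6.4 -24.6]
 rot deg [-0.09 -0.64  0.78] units [-0.02 -0.13  0.16]
```

```bash
python3 -m crank '[{"linear":[0.06,0.11,-0.3],"rot":[-0.02,-0.13,0.16],"hand":1},{"linear":[0,0,-0.2],"rot":[0,0,0],"hand":1},{"linear":[0,0,0],"rot":[0,0,0],"hand":1}]'; python3 -c "
from h import *
st((.4737,-.3663,.095),-192)
for n in('scene','top'): snap(n)
T=load('top')['image'][:,:,::-1];S=load('scene')['image'][:,:,::-1]
cv2.imwrite('pics/k1.png',np.hstack([cv2.resize(T[200:300,380:480],(400,400)),cv2.resize(S[210:310,110:210],(400,400))]))
"
```

```text
clock: 17.42
tool_pos: [0.4736, -0.3651, 0.1522]
orientation: [82.7, 89.9, 160.8]
force: [0.1, 0.4, 0.1]
opening: 0.0877
t 17.43 p [ 473.6 -365.1  152.2] yYaw 168.04 tilt 0.12 F [0.1 0.4 0.1] M [ 0.12 -0.09  0.  ] open 87.7 J [-18.9  16.7 -15.1  -0.  -58.3   7. ]
 d units [ 0.002 -0.02  -0.953] mm [  0.1  -1.2 -57.2]
 rot deg [-0.04 -0.11 -0.04] units [-0.01 -0.02 -0.01]
```

View pics/k1.png

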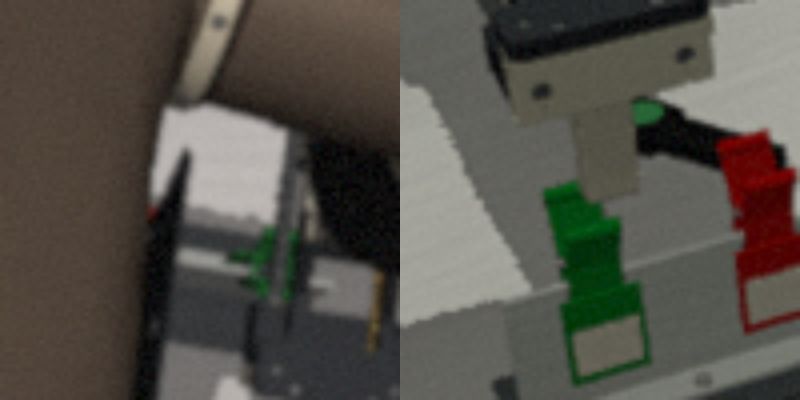

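```bash
python3 -c "
from h import *
S=load('scene');x=np.array([np.cos(np.radians(-12)),np.sin(np.radians(-12)),0])
p=np.array([.4736,-.3651,.1522]);g=np.array([.4737,-.3663,.111])
print('finger near tip inner/outer',proj(S,p+x*.044),proj(S,p+x*.06)); print('roll front,back',proj(S,g+x*.019),proj(S,g-x*.019))
im=S['image'][:,:,::-1];cv2.imwrite('pics/k2.png',cv2.resize(im[240:290,140:180],(640,800)[::1] if 0 else (480,600),interpolation=cv2.INTER_CUBIC))
H=cv2.cvtColor(S['image'],cv2.COLOR_RGB2HSV);k=cv2.inRange(H,(50,100,40),(75,255,255))>0
for r in range(254,310,2):
  q=np.nonzero(k[r,135:180])[0];print(r,(q.min()+135,q.max()+135) if len(q) else '',end=' ')
"
```

```text
finger near tip inner/outer (np.float64(161.12752949003004), np.float64(255.6477782438668)) (np.float64(164.06773262153283), np.float64(260.62404903221346))
roll front,back (np.float64(159.07521967337914), np.float64(268.10339020374)) (np.float64(152.66020566654257), np.float64(256.83513002212294))
254  256 (np.int64(149), np.int64(154)) 258 (np.int64(146), np.int64(154)) 260 (np.int64(146), np.int64(156)) 262 (np.int64(147), np.int64(159)) 264 (np.int64(147), np.int64(164)) 266 (np.int64(148), np.int64(164)) 268 (np.int64(148), np.int64(164)) 270 (np.int64(149), np.int64(164)) 272 (np.int64(149), np.int64(164)) 274 (np.int64(151), np.int64(164)) 276 (np.int64(152), np.int64(164)) 278 (np.int64(150), np.int64(164)) 280 (np.int64(152), np.int64(169)) 282 (np.int64(153), np.int64(169)) 284 (np.int64(153), np.int64(169)) 286 (np.int64(150), np.int64(170)) 288 (np.int64(150), np.int64(170)) 290 (np.int64(151), np.int64(170)) 292 (np.int64(151), np.int64(170)) 294 (np.int64(151), np.int64(171)) 296 (np.int64(152), np.int64(171)) 298 (np.int64(152), np.int64(171)) 300 (np.int64(152), np.int64(171)) 302 (np.int64(153), np.int64(165)) 304 (np.int64(153), np.int64(159)) 306  308
```

View pics/k2.png

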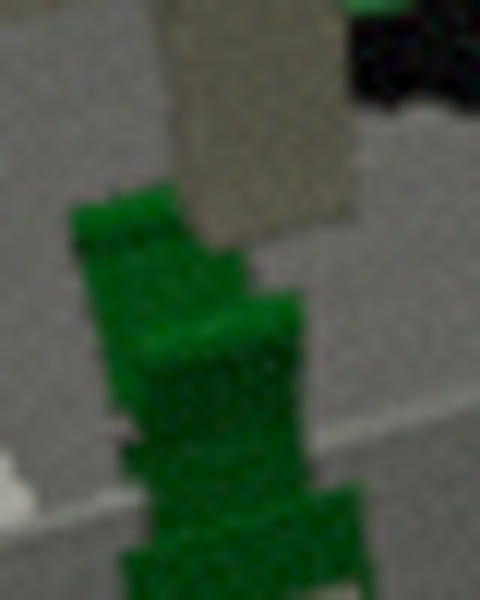

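```bash
python3 -m crank '[{"linear":[0,-0.05,-0.35],"rot":[0,0,0],"hand":1},{"linear":[0,0,-0.35],"rot":[0,0,0],"hand":1},{"linear":[0,0,-0.1],"rot":[0,0,0],"hand":1},{"linear":[0,0,0],"rot":[0,0,0],"hand":1}]'; python3 -c "
from h import *
st((.4733,-.368,.095),-192)"
```

```text
clock: 18.02
tool_pos: [0.4768, -0.3692, 0.1079]
orientation: [-111.3, 89.7, -33.1]
force: [0.2, 0.5, 0.3]
opening: 0.0873
t 18.02 p [ 476.8 -369.2  107.9] yYaw 168.14 tilt 0.32 F [0.2 0.5 0.3] M [ 0.15 -0.04 -0.  ] open 87.3 J [-19.2  19.4 -17.8   0.1 -52.5   7.2]
 d units [-0.058  0.019 -0.215] mm [ -3.5   1.2 -12.9]
 rot deg [ 0.18  0.27 -0.14] units [ 0.04  0.05 -0.03]
```

```bash
python3 -m crank '[{"linear":[-0.06,0.02,-0.15],"rot":[0.04,0.05,-0.03],"hand":1},{"linear":[-0.01,0,-0.06],"rot":[0,0,0],"hand":1},{"linear":[0,0,0],"rot":[0,0,0],"hand":1}]'; python3 -c "
from h import *
st((.4733,-.368,.095),-192)"
```

```text
clock: 18.4
tool_pos: [0.4732, -0.3682, 0.0963]
orientation: [-89.0, 89.9, -11.0]
force: [-0.2, 0.4, 1.0]
opening: 0.0878
t 18.40 p [ 473.2 -368.2   96.3] yYaw 167.99 tilt 0.14 F [-0.2  0.4  1. ] M [ 0.1  -0.03 -0.01] open 87.8 J [-19.2  20.  -18.7  -0.  -51.2   7.3]
 d units [ 0.002  0.003 -0.022] mm [ 0.1  0.2 -1.3]
 rot deg [0.03 0.14 0.01] units [0.01 0.03 0.  ]
```

```bash
python3 -m crank '[{"linear":[0,0,0],"rot":[0,0,0],"hand":0.3},{"linear":[0,0,0],"rot":[0,0,0],"hand":0.3},{"linear":[0,0,0],"rot":[0,0,0],"hand":0.3},{"linear":[0,0,0],"rot":[0,0,0],"hand":0.3},{"linear":[0,0,0],"rot":[0,0,0],"hand":0.3},{"linear":[0,0,0],"rot":[0,0,0],"hand":0.3}]'; python3 -c "
from h import *
st((.4733,-.368,.095),-192)"; python3 -m crank '[{"linear":[0,0,0],"rot":[0,0,0],"hand":0},{"linear":[0,0,0],"rot":[0,0,0],"hand":0}]'; python3 -c "
from h import *
st((.4733,-.368,.095),-192)
for n in('scene','top'): snap(n)
S=load('scene')['image'][:,:,::-1]
cv2.imwrite('pics/k3.png',cv2.resize(S[230:310,120:200],(600,600),interpolation=cv2.INTER_CUBIC))"
```

```text
clock: 19.15
tool_pos: [0.4735, -0.3684, 0.0969]
orientation: [-93.2, 89.8, -15.2]
force: [-0.8, 0.0, -0.6]
opening: 0.0334
t 19.15 p [ 473.5 -368.4   96.9] yYaw 168.00 tilt 0.19 F [-0.8  0.  -0.6] M [ 0.11 -0.03 -0.03] open 33.4 J [-19.2  19.9 -18.7  -0.  -51.2   7.3]
 d units [-0.004  0.006 -0.032] mm [-0.2  0.4 -1.9]
 rot deg [ 0.05  0.19 -0.  ] units [ 0.01  0.04 -0.  ]
clock: 19.4
tool_pos: [0.4735, -0.3683, 0.0968]
orientation: [-91.7, 89.8, -13.7]
force: [-0.2, -0.2, 0.6]
opening: 0.0236
t 19.40 p [ 473.5 -368.3   96.8] yYaw 167.99 tilt 0.18 F [-0.2 -0.2  0.6] M [ 0.11 -0.06  0.02] open 23.6 J [-19.2  19.9 -18.7  -0.  -51.2   7.3]
 d units [-0.003  0.006 -0.03 ] mm [-0.2  0.3 -1.8]
 rot deg [0.04 0.18 0.01] units [0.01 0.04 0.  ]
```

View pics/k3.png

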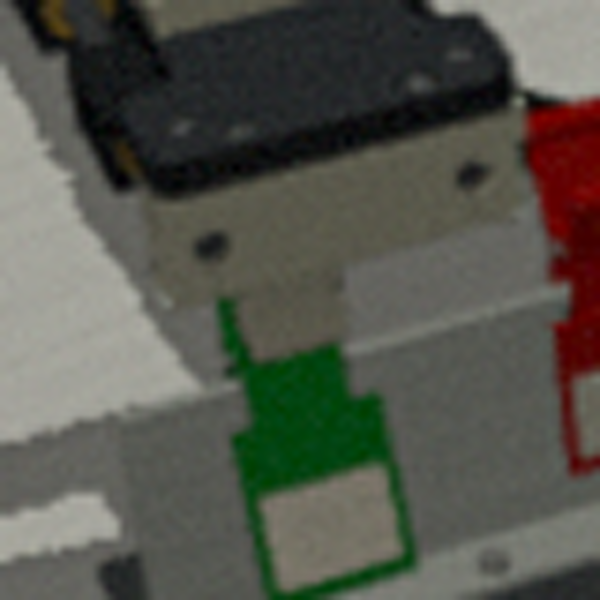

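```bash
python3 -m crank '[{"linear":[0,0,0],"rot":[0,0,0],"hand":0},{"linear":[0,0,0.15],"rot":[0,0,0],"hand":0},{"linear":[0,0,0.15],"rot":[0,0,0],"hand":0}]'; python3 -c "
from h import *
st((.4733,-.368,.095),-192)
for n in('scene','top'): snap(n)
S=load('scene')['image'][:,:,::-1]
cv2.imwrite('pics/k4.png',cv2.resize(S[220:310,120:210],(600,600),interpolation=cv2.INTER_CUBIC))"
```

```text
clock: 19.88
tool_pos: [0.4731, -0.3682, 0.1153]
orientation: [-89.4, 89.9, -11.4]
force: [0.3, 0.8, 0.0]
opening: 0.0243
t 19.88 p [ 473.1 -368.2  115.3] yYaw 168.00 tilt 0.11 F [0.3 0.8 0. ] M [ 0.12 -0.04 -0.04] open 24.3 J [-19.2  18.8 -17.5  -0.  -53.5   7.3]
 d units [ 0.003  0.004 -0.338] mm [  0.2   0.2 -20.3]
 rot deg [0.02 0.1  0.  ] units [0.   0.02 0.  ]
```

View pics/k4.png

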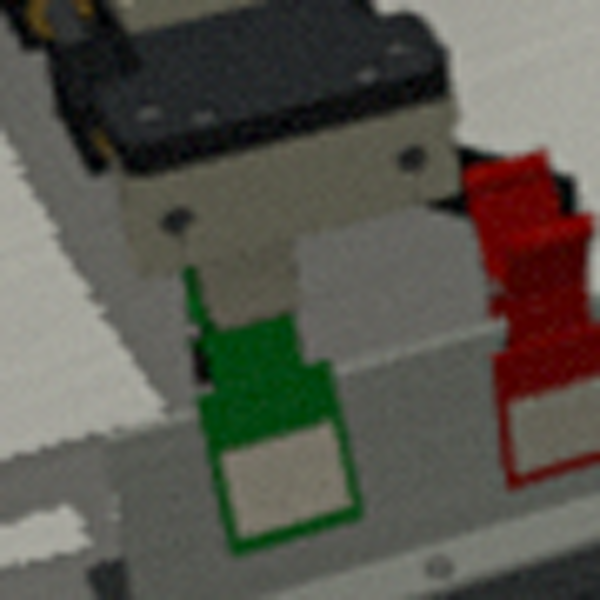

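```bash
python3 -m crank '[{"linear":[0,0,0.4],"rot":[0,0,0],"hand":0},{"linear":[0,0,0.5],"rot":[0,0,0],"hand":0},{"linear":[0.1,0.2,0.4],"rot":[0,0,0.5],"hand":0},{"linear":[0.3,0.45,0],"rot":[0,0,0.8],"hand":0},{"linear":[0.3,0.5,0],"rot":[0,0,0.8],"hand":0},{"linear":[0.3,0.5,0],"rot":[0,0,0.8],"hand":0},{"linear":[0.3,0.5,0],"rot":[0,0,0.7],"hand":0},{"linear":[0.3,0.5,0],"rot":[0,0,0],"hand":0},{"linear":[0.3,0.5,0],"rot":[0,0,0],"hand":0},{"linear":[0.2,0.3,0],"rot":[0,0,0],"hand":0},{"linear":[0,0,0],"rot":[0,0,0],"hand":0}]'; python3 -c "
from h import *
st((.606,-.1562,.17),-174)
for n in('scene','top'): snap(n)
S=load('scene')['image'][:,:,::-1];T=load('top')['image'][:,:,::-1]
cv2.imwrite('pics/k5.png',np.hstack([cv2.resize(T[180:260,310:390],(400,400)),cv2.resize(S[220:320,250:350],(400,400),interpolation=cv2.INTER_CUBIC)]))"
```

```text
clock: 21.35
tool_pos: [0.6025, -0.1547, 0.1986]
orientation: [-93.5, 89.6, 3.0]
force: [-0.6, -0.3, 0.1]
opening: 0.0244
t 21.35 p [ 602.5 -154.7  198.6] yYaw -173.51 tilt 0.43 F [-0.6 -0.3  0.1] M [ 0.09  0.05 -0.02] open 24.4 J [  3.6  16.4  -9.    0.  -64.1   2.9]
 d units [ 0.059 -0.024 -0.477] mm [  3.5  -1.5 -28.6]
 rot deg [-0.02  0.43 -0.49] units [-0.    0.09 -0.1 ]
```

View pics/k5.png

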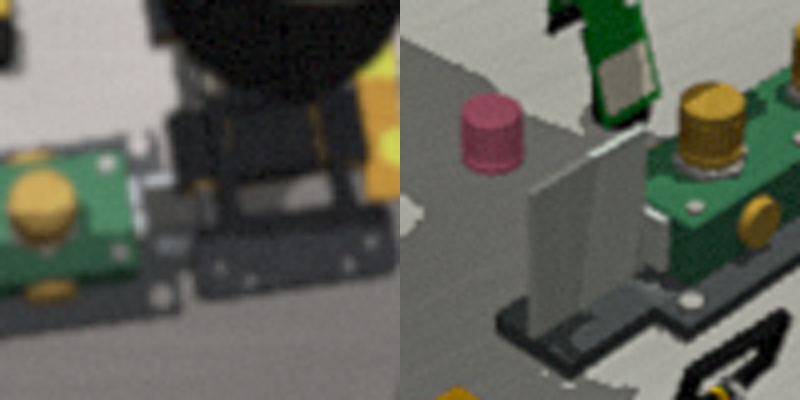

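```bash
python3 -m crank '[{"linear":[0.06,-0.03,-0.1],"rot":[0,0.09,-0.1],"hand":0},{"linear":[0,0,-0.05],"rot":[0,0,0],"hand":0},{"linear":[0,0,0],"rot":[0,0,0],"hand":0}]'; python3 -c "
from h import *
st((.606,-.1562,.17),-174)
for n in('scene','top'): snap(n)
S=load('scene')['image'][:,:,::-1]
cv2.imwrite('pics/k6.png',cv2.resize(S[195:285,265:345],(640,720),interpolation=cv2.INTER_CUBIC)[:600])
S=load('scene');p=monitor.get_obs()['tool_pos'];x=np.array([np.cos(np.radians(6)),np.sin(np.radians(6)),0])
o=p+np.array([0,0,-.0095]);print('origin',proj(S,o),'bite',proj(S,o-[0,0,.022]),'tag bottom',proj(S,o+x*.014-[0,0,.06]))
y=np.array([-x[1],x[0],0]);f=np.array([.606,-.1562,.095]);print('fin ends',proj(S,f),proj(S,f-y*.037),proj(S,f+y*.037))"
```

```text
clock: 21.82
tool_pos: [0.6044, -0.1599, 0.1888]
orientation: [75.5, 89.9, 171.3]
force: [-0.0, 0.0, -0.5]
opening: 0.0245
t 21.82 p [ 604.4 -159.9  188.8] yYaw -174.28 tilt 0.11 F [-0.   0.  -0.5] M [ 0.12 -0.03  0.01] open 24.5 J [  3.   17.4  -8.9  -0.  -63.8   2.7]
 d units [ 0.027  0.061 -0.314] mm [  1.6   3.7 -18.8]
 rot deg [-0.02 -0.11  0.28] units [-0.   -0.02  0.06]
origin (np.float64(294.8553952913718), np.float64(219.65135731167123)) bite (np.float64(294.8835268338227), np.float64(230.26252650539024)) tag bottom (np.float64(300.52910254769733), np.float64(251.13884706907788))
fin ends (np.float64(296.94304347255394), np.float64(258.87349264456134)) (np.float64(282.4187425654545), np.float64(267.5212775247939)) (np.float64(310.86653611195266), np.float64(250.58342967373932))
```

View pics/k6.png

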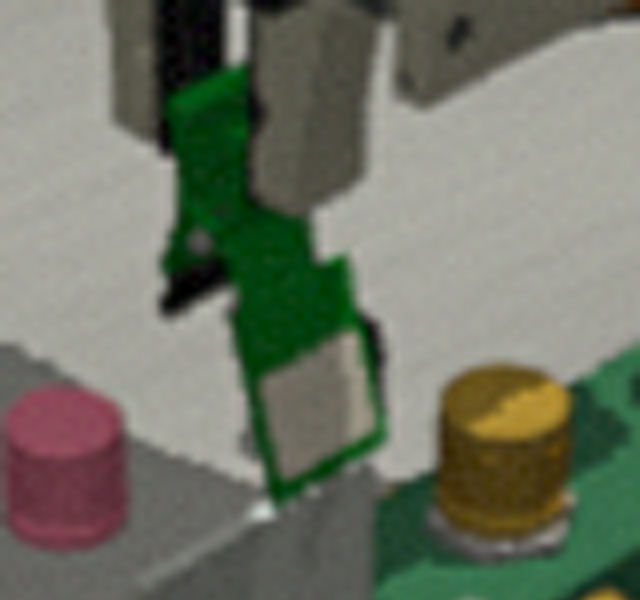

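```bash
python3 -c "
from h import *
np.set_printoptions(precision=1,suppress=True,linewidth=200)
S=load('scene');im=S['image'][:,:,::-1];C=cloud(S)
a=cv2.resize(im[200:260,275:320],(600,800),interpolation=cv2.INTER_CUBIC);a=np.clip(a.astype(float)*1.6,0,255).astype(np.uint8);cv2.imwrite('pics/k7.png',cv2.resize(a,(450,600)))
x=np.array([np.cos(np.radians(6)),np.sin(np.radians(6))]);y=np.array([-x[1],x[0]]);p=monitor.get_obs()['tool_pos'];print(p)
for v in range(204,260,3):
  row=[]
  for u in range(283,316,3):
    q=C[v,u];d=(q[:2]-p[:2]);row.append('%4.0f,%4.0f,%4.0f'%(d@x*1000,d@y*1000,q[2]*1000))
  print(v,' | '.join(row))
"
```

```text
[ 0.6 -0.2  0.2]
204  -17, -12, 209 |  -12,  -9, 210 |  -13,  -1, 207 |   -9,   3, 206 |   -7,   7, 205 |   19, -11, 224 |   27, -13, 228 |   32, -10, 228 |   27,   1, 222 |   29,   7, 220 | -221, 287,   1
207  -16, -12, 204 |  -11, -10, 205 |   -8,  -6, 204 |   -4,  -3, 205 |   -4,   4, 202 |   18, -10, 217 |   27, -13, 222 |   31,  -9, 222 |   29,  -0, 217 |   30,   7, 215 | -214, 279,  -1
210  -19, -10, 196 |   -9, -12, 200 |   -5,  -9, 201 |   -8,   1, 196 |    7,  -6, 205 |   17, -10, 211 |   27, -12, 216 |   30,  -8, 215 |   26,   3, 209 |   27,  10, 206 | -206, 270,  -2
213 -245, 209,  -0 |  -11, -10, 193 |   -8,  -6, 192 |   -8,   1, 189 |   12, -12, 203 |   18, -11, 205 |   25, -11, 208 |   27,  -5, 207 |   28,   1, 205 |   27,   9, 201 | -195, 259,  -1
216 -235, 199,   0 | -231, 205,  -1 |   -8,  -7, 187 |   -8,   1, 183 |    9,  -8, 195 |   18, -11, 200 |   27, -12, 204 |   28,  -6, 202 |   26,   3, 197 |   31,   6, 198 | -185, 248,   0
219 -225, 189,   0 | -220, 194,   0 |   -5, -10, 183 |   -5,  -2, 180 |   10, -10, 190 |   19, -12, 195 |   27, -12, 198 |   27,  -5, 195 
[... 1807 characters left out ...]
-126, 119,  -1 | -120, 122,  -0 |   21, -14, 135 |   24, -10, 134 |   22,   1, 128 |   26,   5, 128 |   28,  10, 126 |   27,  19, 121
252 -131,  97,  -1 | -128, 102,  -2 | -122, 105,  -0 | -119, 111,  -2 | -114, 116,  -2 |   24, -17, 131 |   25, -10, 128 |   26,  -4, 126 |   26,   4, 121 |   29,   9, 121 |  -83, 139,   2
255 -123,  89,  -1 | -120,  94,  -2 | -111,  95,   2 | -111, 103,  -2 | -107, 109,  -3 |   25, -18, 126 |   29, -15, 126 |   27,  -5, 120 |    4,  28,  92 |    5,  35,  89 |  -78, 133,  -1
258 -112,  78,   2 | -110,  85,   0 | -103,  87,   2 | -102,  94,  -1 |  -95,  97,   1 |    2,   6,  95 |    3,  12,  93 |    3,  20,  89 |    4,  28,  85 |    3,  36,  81 |  -21,  72,  50
```

View pics/k7.png

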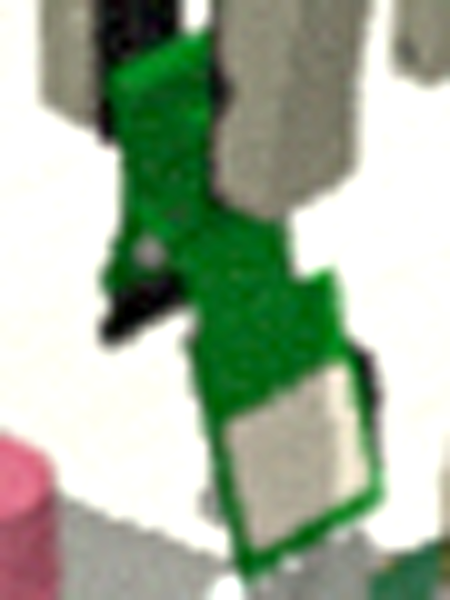

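```bash
python3 -c "
from h import *
S=load('scene');p=monitor.get_obs()['tool_pos'];a=np.radians(5.7);x=np.array([np.cos(a),np.sin(a),0]);y=np.array([-x[1],x[0],0]);z=np.array([0,0,1.])
def q(X,Y,Z): r=proj(S,p+x*X/1000+y*Y/1000+z*Z/1000); return np.round(r,1)
for X in(-8,-10,-12,-15): print('Lpad bot near',X,q(X,-12,-37.5))
for X in(5,8,10,12): print('Rpad top far',X,q(X,12,-25.5),'bot',q(X,12,-37.5))
for X in (12,14,16,18,20,24): print('tag bottom corners',X,q(X,-12,-69.5),q(X,12,-69.5))
print('finger near tip: inner near/far',q(12.2,-9.5,0),q(12.2,9.5,0),'outer 24',q(24,-9.5,0),q(24,9.5,0),'left inner near',q(-12.2,-9.5,0))
"
```

```text
Lpad bot near -8 [286.9 234. ]
Lpad bot near -10 [286.1 233.6]
Lpad bot near -12 [285.3 233.2]
Lpad bot near -15 [284.1 232.5]
Rpad top far 5 [301.7 225.9] bot [301.7 231.6]
Rpad top far 8 [302.9 226.5] bot [302.9 232.2]
Rpad top far 10 [303.7 226.9] bot [303.7 232.6]
Rpad top far 12 [304.5 227.4] bot [304.5 233.1]
tag bottom corners 12 [295.  253.5] [304.4 248. ]
tag bottom corners 14 [295.8 253.9] [305.2 248.4]
tag bottom corners 16 [296.6 254.4] [306.  248.9]
tag bottom corners 18 [297.4 254.8] [306.8 249.3]
tag bottom corners 20 [298.2 255.3] [307.6 249.8]
tag bottom corners 24 [299.8 256.2] [309.2 250.7]
finger near tip: inner near/far [296.  219.6] [303.7 215.5] outer 24 [300.9 222.2] [308.6 218.1] left inner near [286.  214.4]
```

```bash
python3 -m crank '[{"linear":[0.02,0.06,-0.2],"rot":[0,-0.02,0.05],"hand":0},{"linear":[0,0,-0.2],"rot":[0,0,0],"hand":0},{"linear":[0,0,-0.2],"rot":[0,0,0],"hand":0},{"linear":[0,0,0],"rot":[0,0,0],"hand":0}]'; python3 -c "
from h import *
st((.606,-.1562,.117),-174)
snap('scene')
S=load('scene')['image'][:,:,::-1]
cv2.imwrite('pics/k8.png',cv2.resize(S[215:295,265:345],(600,600),interpolation=cv2.INTER_CUBIC)[:600])"
```

```text
clock: 22.42
tool_pos: [0.6051, -0.1557, 0.15]
orientation: [40.2, 90.0, 136.2]
force: [0.1, 0.2, 0.6]
opening: 0.0244
t 22.43 p [ 605.1 -155.7  150. ] yYaw -174.00 tilt 0.04 F [0.1 0.2 0.6] M [ 0.04 -0.01  0.05] open 24.4 J [  3.4  19.2 -11.8  -0.  -59.    2.6]
 d units [ 0.014 -0.009 -0.549] mm [  0.9  -0.5 -33. ]
 rot deg [-0.03 -0.03 -0.  ] units [-0.01 -0.01 -0.  ]
```

View pics/k8.png

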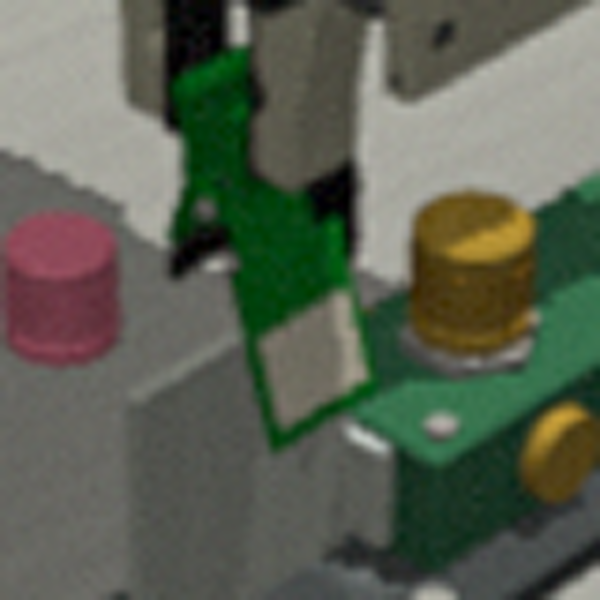

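```bash
python3 -m crank '[{"linear":[0.02,0,-0.15],"rot":[0,0,0],"hand":0},{"linear":[0,0,-0.15],"rot":[0,0,0],"hand":0},{"linear":[0,0,0],"rot":[0,0,0],"hand":0}]'; python3 -c "
from h import *
st((.606,-.1562,.117),-174)"
```

```text
clock: 22.85
tool_pos: [0.6072, -0.1558, 0.1319]
orientation: [-86.6, 89.9, 9.4]
force: [0.8, 0.2, -0.5]
opening: 0.0248
t 22.85 p [ 607.2 -155.8  131.9] yYaw -173.98 tilt 0.08 F [ 0.8  0.2 -0.5] M [ 0.11  0.02 -0.01] open 24.8 J [  3.4  20.2 -12.9  -0.  -56.8   2.6]
 d units [-0.021 -0.006 -0.248] mm [ -1.2  -0.4 -14.9]
 rot deg [-0.01  0.08 -0.02] units [-0.    0.02 -0.  ]
```

```bash
python3 -m crank '[{"linear":[-0.03,0,-0.12],"rot":[0,0,0],"hand":0},{"linear":[-0.01,0,-0.1],"rot":[0,0,0],"hand":0},{"linear":[0,0,-0.02],"rot":[0,0,0],"hand":0}]'; python3 -c "
from h import *
st((.606,-.1562,.117),-174)
snap('scene')
S=load('scene')['image'][:,:,::-1]
cv2.imwrite('pics/k9.png',cv2.resize(S[225:305,265:345],(600,600),interpolation=cv2.INTER_CUBIC)[:600])"
```

```text
clock: 23.22
tool_pos: [0.6048, -0.1558, 0.1168]
orientation: [-90.6, 89.9, 5.4]
force: [0.4, 0.5, -0.6]
opening: 0.0241
t 23.23 p [ 604.8 -155.8  116.8] yYaw -173.98 tilt 0.11 F [ 0.4  0.5 -0.6] M [0.05 0.   0.03] open 24.1 J [  3.4  20.8 -14.2  -0.  -54.9   2.6]
 d units [ 0.019 -0.006  0.003] mm [ 1.2 -0.4  0.2]
 rot deg [-0.01  0.11 -0.02] units [-0.    0.02 -0.  ]
```

View pics/k9.png

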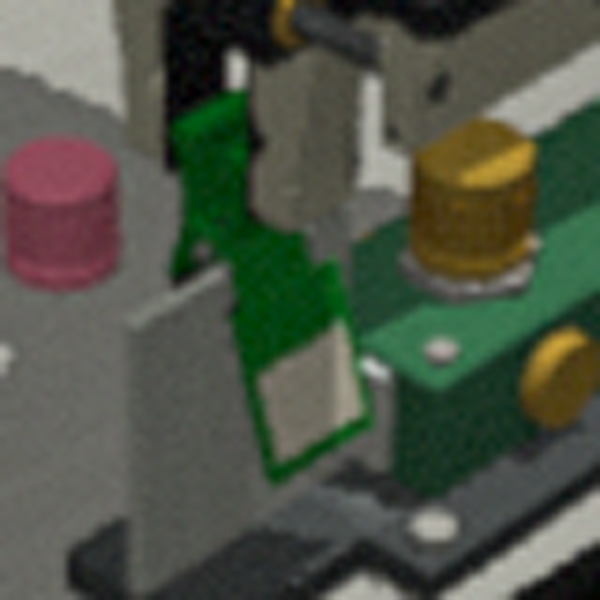

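The fin edge at (180,290) passes between the jaws, with the left pad behind the fin and the tag in front. Releasing.

```bash
python3 -m crank '[{"linear":[0.01,0,0],"rot":[0,0,0],"hand":0.8},{"linear":[0,0,0],"rot":[0,0,0],"hand":0.8},{"linear":[0,0,0],"rot":[0,0,0],"hand":0.8},{"linear":[0,0,0],"rot":[0,0,0],"hand":0.8},{"linear":[0,0,0],"rot":[0,0,0],"hand":0.8},{"linear":[0,0,0],"rot":[0,0,0],"hand":0.8}]'; python3 -c "
from h import *
st((.606,-.1562,.117),-174)"
python3 -m crank '[{"linear":[0,0,0.2],"rot":[0,0,0],"hand":0.8},{"linear":[0,0,0.5],"rot":[0,0,0],"hand":0.8},{"linear":[0,0,0.8],"rot":[0,0,0],"hand":0.8},{"linear":[-0.5,0,0.4],"rot":[0,0,0],"hand":0.8},{"linear":[-0.8,0,0.2],"rot":[0,0,0],"hand":0.8},{"linear":[-0.8,0,0],"rot":[0,0,0],"hand":0.8},{"linear":[-0.3,0,0],"rot":[0,0,0],"hand":0.8},{"linear":[0,0,0],"rot":[0,0,0],"hand":0.8}]'
python3 -c "
from h import *
st()
for n in('scene','top'): snap(n,n+'9')
S=load('scene')['image'][:,:,::-1];T=load('top')['image'][:,:,::-1]
cv2.imwrite('pics/k10.png',np.hstack([cv2.resize(T[190:270,310:390],(400,400)),cv2.resize(S[220:320,250:350],(400,400),interpolation=cv2.INTER_CUBIC)]))"
```

```text
clock: 24.02
tool_pos: [0.6062, -0.1559, 0.1179]
orientation: [-96.9, 89.8, -0.9]
force: [1.0, 0.4, 0.7]
opening: 0.0697
t 24.02 p [ 606.2 -155.9  117.9] yYaw -173.97 tilt 0.21 F [1.  0.4 0.7] M [ 0.05 -0.04 -0.01] open 69.7 J [  3.4  20.8 -14.    0.  -54.9   2.6]
 d units [-0.004 -0.004 -0.014] mm [-0.2 -0.3 -0.9]
 rot deg [ 0.    0.21 -0.03] units [ 0.    0.04 -0.01]
clock: 25.02
tool_pos: [0.4591, -0.1565, 0.2536]
orientation: [-104.1, 89.4, -8.0]
force: [0.8, -0.2, -0.2]
opening: 0.0703
t 25.02 p [ 459.1 -156.5  253.6] yYaw -173.92 tilt 0.56 F [ 0.8 -0.2 -0.2] M [ 0.09 -0.09  0.  ] open 70.3 J [  4.6   0.9 -20.5   0.1 -68.1   1.5]
```

View pics/k10.png

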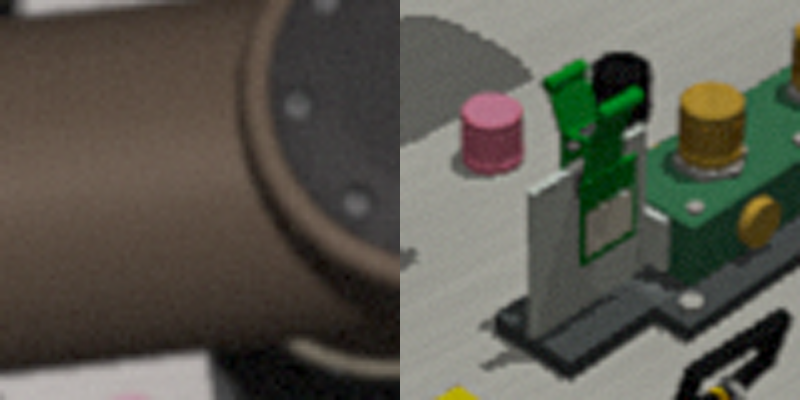

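View pics/scene9.png

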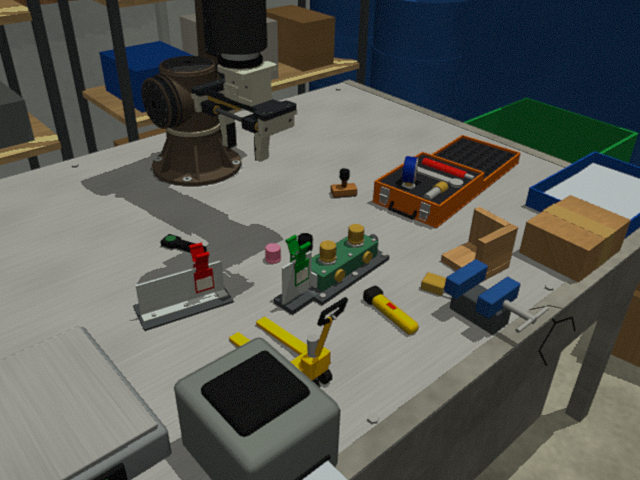

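The green clip sits square and shut on the fin, with its tag hanging at scene (303,276). The gauge, caps and red clip look right. One numeric check follows before I hand in.

```bash
python3 -c "
from h import *
np.set_printoptions(precision=4,suppress=True)
S=load('scene');C=cloud(S);H=cv2.cvtColor(S['image'],cv2.COLOR_RGB2HSV)
def g(lo,hi,b,zmin):
  k=cv2.inRange(H,lo,hi)>0;m=np.zeros_like(k);x0,y0,x1,y1=b;m[y0:y1,x0:x1]=1;P=C[k&m];return P[P[:,2]>zmin]
P=g((50,100,40),(75,255,255),(285,230,316,262),.118);print('clip grip minus S-bias(2.3,-2)',(P.min(0)+P.max(0))/2-[.0023,-.002,0],cv2.minAreaRect(P[:,:2].astype(np.float32)),P[:,2].max())
P=g((105,120,30),(130,255,255),(398,150,425,195),.06);print('gauge z',np.percentile(P,[2,50,98],axis=0))
for n,b in(('fit',(312,236,342,268)),('loose',(344,218,370,250))):
  P=g((12,90,30),(32,255,255),b,.0835);print(n,(P.min(0)+P.max(0))/2-[.0023,-.002,0],np.median(P[:,2]))
P=g((0,150,60),(8,255,255),(185,240,220,300),.1);print('red',cv2.minAreaRect(P[:,:2].astype(np.float32)))
cv2.imwrite('pics/z1.png',cv2.resize(S['image'][145:215,370:460][:,:,::-1],(720,560),interpolation=cv2.INTER_CUBIC))
"
```

```text
clip grip minus S-bias(2.3,-2) [ 0.6056 -0.1531  0.1275] ((0.6079139113426208, -0.15507745742797852), (0.042039111256599426, 0.027630425989627838), 1.3801618814468384) 0.13684793066831716
gauge z [[0.4819 0.2541 0.0688]
 [0.5012 0.2662 0.1021]
 [0.5155 0.2905 0.12  ]]
fit [ 0.5969 -0.0714  0.0866] 0.08668180620767707
loose [0.5877 0.0129 0.0865] 0.08671287205580223
red ((0.4920155107975006, -0.2903327941894531), (0.02322114072740078, 0.047407474368810654), 76.96583557128906)
```

View pics/z1.png

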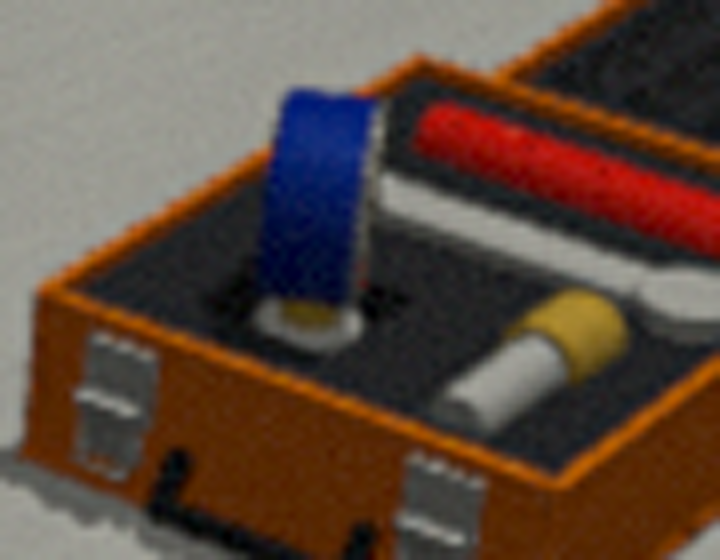

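```bash
python3 -c "
from h import *
print(ticket.close_job()); st()"
```

```text
the job is handed in; nothing more can be done
None
the job is handed in; nothing more can be done
```

All three steps were done in order and the job was handed in at about 25 s on the robot clock. No verdict was reported.

- **Gauge:** I pulled it off port 2 and lowered it, still gripped, into the pocket until it touched the floor, with about 23 N peak contact. It then stood released and upright, with the dial top at 120 mm, as expected for a gauge on the pocket floor.
- **Loose cap:** I pressed it onto port 2 until it bottomed, with about 49 N at the end. Its top is level with the fitted cap's (both 86.7 mm), and it sits within about 1 mm of where I measured the port axis.
- **Green clip:** I moved it from the rack to the tag fin. It is shut and upright, about 1 mm off the sheet centre and 3 mm along the fin from its middle. The edge should stand about 10 mm above mid-pads, judged from the gripper height at release rather than measured.
- **Left alone:** The red clip and fitted cap measure where they were at the start. The bystanders looked unmoved by eye; I did not measure them. The arm was clear of everything at hand-in.

**Disagreements:** The two cameras differed by 2–4 mm. I settled that from where the gripper appeared in the scene view and from the opening and forces on closing. In the last crop the gauge socket seemed slightly toward the near side of the pocket. I did not measure the final offset, but the pocket walls limit it to about 7.5 mm against the 12 mm allowed.

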